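# Zero the balance and put the check weights away

### The job

Zero the balance: lift the weighing can by its handle off the pan, stand it upright on the middle of the blue mat, press the orange zero button right down while the can stands there, then stand the can back upright on the middle of the pan, never tipping it over. Also put away every check weight on the bench, in any order: each into a nest of its own shape, seated upright on the nest's floor, in whichever of the two trays carries the green disc (the tray with the red disc is on hold). Leave both discs in their trays and do not disturb the bottle, the beaker or the jar.

Things in the scene. Friction and masses are not known exactly. Their poses are not given: they have to be found in the camera images.
- tray_a: grey nest tray, fixed, the nearer one, 118 x 232 x 18 mm (x, y, z); origin: centre of its underside. Nest floors at z 6 mm, 12 mm deep. In its frame (x, y mm): round nests, 48 mm diameter, at (27,-68), (27,0), (27,68); oblong nests, 40 in x by 76 in y, at (-28,-70), (-28,70); between these, at (-31,0), a 40 mm hole with a status disc. Both trays are alike.
- tray_b: grey nest tray, fixed, the farther one, 118 x 232 x 18 mm (x, y, z); origin: centre of its underside. Nest floors at z 6 mm, 12 mm deep. In its frame (x, y mm): round nests, 48 mm diameter, at (27,-68), (27,0), (27,68); oblong nests, 40 in x by 76 in y, at (-28,-70), (-28,70); between these, at (-31,0), a 40 mm hole with a status disc. Both trays are alike.
- green_disc_c (a point): green status disc, 36 mm diameter, 16 mm high, its centre. It sits in the disc hole of one of the two trays: that tray is released for use. Leave it there.
- red_disc_c (a point): red status disc, same size, in the disc hole of the other tray: that tray is on hold, nothing is to be put in it. Leave it there.
- round0_c (a point): round steel check weight (may be absent): foot 42 mm diameter and 30 mm high, on it an upright knob of 21 mm diameter up to 66 mm above the underside; 0.4 kg or so. The point is its centre, 33 mm above the underside; z up. Take it by the knob.
- round1_c (a point): round steel check weight (may be absent): foot 42 mm diameter and 30 mm high, on it an upright knob of 21 mm diameter up to 66 mm above the underside; 0.4 kg or so. The point is its centre, 33 mm above the underside; z up. Take it by the knob.
- round2_c (a point): round steel check weight (may be absent): foot 42 mm diameter and 30 mm high, on it an upright knob of 21 mm diameter up to 66 mm above the underside; 0.4 kg or so. The point is its centre, 33 mm above the underside; z up. Take it by the knob.
- bar0_c (a point): oblong brass check weight (may be absent): foot 34 x 70 mm (x, y) and 30 mm high, on it a central upright rib 18 mm thick in x and 36 mm long in y up to 66 mm above the underside; 0.5 kg or so. The point is its centre, 33 mm above the underside; z up, y along its length. Take it across the rib.
- bar1_c (a point): oblong brass check weight (may be absent): foot 34 x 70 mm (x, y) and 30 mm high, on it a central upright rib 18 mm thick in x and 36 mm long in y up to 66 mm above the underside; 0.5 kg or so. The point is its centre, 33 mm above the underside; z up, y along its length. Take it across the rib.
- balance: white bench balance, fixed, 240 x 180 mm, 60 mm high, origin at the centre of its underside; the steel pan (116 mm diameter) is towards +x with its top at 74 mm, the display and the orange zero button are on the -x end
- pan_top (a point): centre of the pan's upper face, 74 mm above the bench
- zero_top (a point): centre of the top of the orange zero button, 30 mm diameter, pressed straight down
- zero (a joint): travel of the zero button in m: 0 released, 0.006 fully down (about 5 N, springs back)
- can_foot (a point): centre of the underside of the weighing can: open aluminium can 84 mm diameter, 80 mm high, with a fixed arch handle over the mouth; about 0.3 kg; z up. It stands on the balance pan at the start.
- can_grip (a point): middle of the can's black handle bar, 131 mm above the can's underside: the bar runs along the can's y, 62 mm long, 14 mm thick in x and 14 mm high; steel legs slope down at its ends. Free space of 44 mm between bar and rim.
- mat_top (a point): centre of the upper face of the round blue mat beside the balance, fixed, 124 mm diameter, 4 mm thick
- reagent: bystander: amber bottle 64 mm diameter, 130 mm high, origin at its underside
- beaker: bystander: glass beaker 76 mm diameter, 95 mm high, origin at its underside
- jar: bystander: small white jar with blue cap, 52 mm diameter, 75 mm high, origin at its underside
Things that resemble listed ones, but are neither listed nor needed, are in the scene too. What is shaped like the part that bears bar0_c but pink is not meant.

How it is judged:
By the outcome, as a careful person would: the job done as asked, in the order asked, and still so for the second after the job is handed in, with the robot touching nothing.
Of round0, round1, round2, bar0, bar1 only 3 to 5 are there at a start; the rules pass over those that are not, and their reading is None.
At some moment in a run one of round0, round1, round2, bar0, bar1 may be knocked a few centimetres aside while the robot is not near it.
It also fails if it takes over 210 s, if anything falls off the work surface, if the arm or the gripper's body presses on something with over 40 N, if the wrist force passes 120 N, or if a joint passes its speed limit or range.

### The arm

A 6-joint arm with a two-finger parallel gripper is mounted at the origin on the work surface. World frame = base frame: x ahead of the robot, y to its left, z up, the work surface at z = 0. Lengths are in m, angles in rad, forces in N, time in s.
With the tool pointing down it reaches from about 0.375 to 0.975 m from the base axis. Payload 3.8 kg.
Tool frame: the origin (TCP) lies where the fingers leave the gripper's body, on its centre line; the fingertips stand 73 mm ahead of it and the grasp point (between the pads) lies 54 mm ahead of it (r.tip_reach is the distance from the TCP to the fingertips, in m); y points along the fingers, z is the direction in which the jaws open and shut, and the axes are right-handed (so a half turn about y gives the same grasp; the last joint's range is limited). The gripper opens to 85 mm and grips with 20 to 120 N. Pads are 22 mm wide; open, the fingers measure 114 mm over their backs; the gripper's body (76 mm by 85 mm) begins 54 mm behind the grasp point. The pads swing forward as they close: fully open they stand 13 mm farther back than shut.
Start: joints at [-1.304, 0.264, 1.604, -0, 1.274, -0.037], TCP at [0.202, -0.644, 0.304] pointing down, gripper open.
Joint ranges: [-2.63, 2.63], [-0.94, 2.18], [0.31, 2.57], [-1.31, 4.45], [0, 2.66], [-2.55, 2.55]. Speed limits (rad/s): [2.57, 2.57, 3.14, 3.14, 3.14, 3.14].

### API

Orientations are given as a 3x3 rotation matrix whose columns are the frame's x, y, z axes.
In Python, from plant import r, imaging, job gives the robot as it stands.
- The arm moves only by the tool apply_moves, never from a script. Its argument "targets" is a list of rows, each an object with "offset": the shift along the tool's x, y, z in mm, a list of three; "delta_rot": the turn, a rotation vector about the tool's x, y, z in degrees, a list of three. In form: [{"offset": [x, y, z], "delta_rot": [rx, ry, rz]}, ...]. A call has 1 to 20 rows; each row shifts and turns the commanded pose from where the row before left it, along the tool's axes as they then stand; what a row does not reach is not made up. A row lasts 1/10 s, in which the tool goes at most 50 mm and 8.59 degrees, less where a joint would pass 70% of its speed; a pose out of reach is approached as far as the arm can. A call with a gripper value outside its range is refused whole. "claw" is the opening, from 0 (shut) to 1 (fully open), set as the call begins (left out, the last holds). The fingers move at their own pace and stop on an object; "newtons" is the grip in N (left out, the last holds). Time passes only in rows, so rows that do not move let the fingers close. It gives the time, the measured TCP pose, the force and the opening at its end, in the units of the state.
- r.read_state(): the state, without advancing time (a new reading comes with each control period).
- imaging.capture(name): name is "scene" or "top" or "wrist"; returns a dict with "img" (420x560x3 uint8, blue, green, red), "camera_matrix" (3x3 intrinsics, pixels), "R" (3x3) and "t" (3): a world point X has camera coordinates R X + t. Camera axes: x right, y down, z forward; pixel columns grow to the right and rows downward; lengths in m; the calibration is good to about 2 mm. A picture is of the moment at which its call begins. There is no depth.
- job.hand_in(): hands the job in, once; it reports no verdict.
Trained networks look in a picture, given as the dict that the camera call returned (one of the last four; its "shot" number tells which), for a name from the list of things; names that differ only in an ending like _2 or _b are one class to them, and where a whole thing is asked for, a point or a joint stands for the part that bears it (a point fixed in the world has none). Each returns a list of dicts, best first, with "p" (0 to 1); they miss things now and then, are a little off and sometimes report something else, mostly with a low value. They report only what shows in the picture. A call takes as long as a camera call. They do not tell look-alikes from the thing itself.
- imaging.find_in(name, picture): "point" ([x, y, z] in m, in world coordinates, good to about 4 mm: the middle of the surface that is visible of it).
- imaging.masks_of(name, picture): "region" (420x560 bool, what is visible of it).
The state is a dict: "clock": time; "joint_pos": joint angles; "qvel": joint speeds; "tau": joint torques, N m; "tool_pos": TCP position; "tcp_rot": TCP orientation; "wrist_force": force on the tool from outside, world axes, zero at the start; "moment": the same for the moment, N m; "finger_gap": finger opening in m.
Only numpy, scipy, OpenCV 4.12 (cv2) and the standard library are available. Lean on these libraries where they do the work, as an engineer would, in place of code of your own. Each camera call takes 0.05 s, during which the arm holds its last target.

## Working session

There is one attempt and no reset: what is moved stays moved. The work goes in short steps, Python scripts to look and compute and a tool call to move; the robot and the scene stay as the last step left them, time stands still between calls to the robot, and variables do not carry over. Pictures are saved under pics/ and viewed, and the job is handed in when it is done.

Besides the shell and the picture viewer there is one more tool, called after ">>>" in YAML: its name, and indented under it one key for each argument. apply_moves: Moves the arm, as the interface text tells. Its arguments: {"type":"object","properties":{"targets":{"type":"array","items":{"type":"object","properties":{"offset":{"type":"array","items":{"type":"number"}},"delta_rot":{"type":"array","items":{"type":"number"}}}}},"claw":{"type":"number"},"newtons":{"type":"number"}},"required":["targets"]}

```bash
ls; mkdir -p pics; python3 - <<'E'
from plant import r, imaging, job
import cv2,numpy as np
s=r.read_state(); print({k:np.round(v,3).tolist() if not isinstance(v,(int,float)) else v for k,v in s.items()})
for n in("scene","top","wrist"):
    c=imaging.capture(n); cv2.imwrite(f"pics/{n}0.png",c["img"]); print(n,c["shot"],np.round(c["R"],3).tolist(),np.round(c["t"],3).tolist())
E
```

```text
pics
{'clock': 0.0, 'joint_pos': [-1.304, 0.265, 1.605, 0.0, 1.274, -0.037], 'qvel': [0.003, -0.001, 0.0, 0.0, 0.002, -0.002], 'tau': [-0.002, -51.511, -36.732, -0.0, 0.013, 0.0], 'tool_pos': [0.202, -0.644, 0.303], 'tcp_rot': [[-0.954, -0.001, 0.299], [-0.299, 0.002, -0.954], [-0.0, -1.0, -0.002]], 'wrist_force': [0.736, 0.147, -0.685], 'moment': [0.023, 0.035, -0.005], 'finger_gap': 0.08504632810813106}
scene 1 [[0.286, 0.958, 0.014], [0.693, -0.196, -0.694], [-0.662, 0.208, -0.72]] [-0.214, -0.303, 1.737]
top 2 [[0.012, -1.0, -0.021], [-0.998, -0.011, -0.069], [0.068, 0.022, -0.997]] [0.047, 0.584, 1.301]
wrist 3 [[0.299, -0.954, -0.001], [-0.912, -0.286, 0.293], [-0.28, -0.087, -0.956]] [-0.675, -0.038, 0.378]
```

View pics/scene0.png

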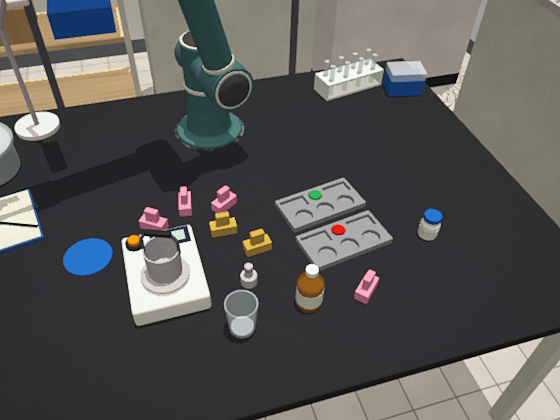

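View pics/top0.png

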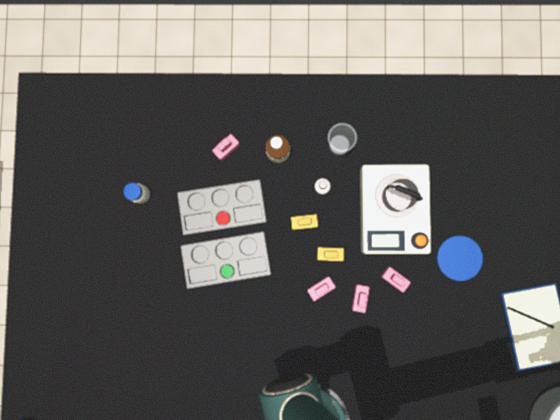

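View pics/wrist0.png

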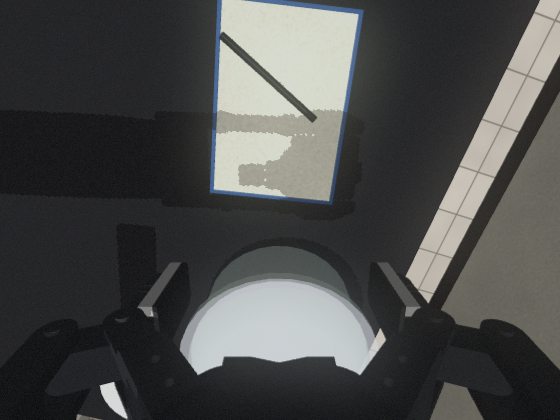

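The scene shows two brass bars (top view at (304,222) and (330,254)), one round steel weight (322,186), and four pink look-alike bars, which I'll leave alone. The green disc at (227,271) is in the nearer tray and the red disc at (223,218) is in the farther one. The can is on the pan at (402,196), the button is at (421,240) and the mat is at (460,258).

```bash
cat > h.py <<'E'
from plant import r, imaging, job
import cv2,numpy as np
np.set_printoptions(precision=4,suppress=True)
def px(c,X):
    p=c["R"]@np.asarray(X)+c["t"]; q=c["camera_matrix"]@p; return q[:2]/q[2]
def ray(c,uv,z):
    d=c["R"].T@np.linalg.inv(c["camera_matrix"])@np.array([uv[0],uv[1],1.]); o=-c["R"].T@c["t"]
    return o+d*(z-o[2])/d[2]
E
python3 - <<'E'
from h import *
for n in("top","scene"):
    c=imaging.capture(n)
    for k in ["tray_a","green_disc_c","red_disc_c","round0_c","bar0_c","balance","zero_top","can_foot","can_grip","mat_top","pan_top","reagent","beaker","jar"]:
        try: print(n,k,[(np.round(d["point"],3).tolist(),round(d["p"],2)) for d in imaging.find_in(k,c)])
        except Exception as e: print(k,e)
c=imaging.capture("top"); cv2.imwrite("pics/topz.png",cv2.resize(c["img"][120:320,170:500],None,fx=2.4,fy=2.4,interpolation=cv2.INTER_CUBIC))
E
```

```text
top tray_a [([0.449, 0.232, 0.018], 0.61), ([0.593, 0.246, 0.016], 0.6)]
top green_disc_c []
top red_disc_c [([0.569, 0.238, 0.022], 0.61)]
top round0_c []
top bar0_c [([0.762, 0.228, 0.028], 0.88), ([0.552, 0.014, 0.027], 0.82), ([0.355, -0.139, 0.03], 0.8), ([0.404, -0.231, 0.032], 0.8), ([0.374, -0.033, 0.034], 0.79)]
top balance [([0.569, -0.219, 0.061], 0.78)]
top zero_top [([0.507, -0.293, 0.081], 0.4)]
top can_foot [([0.621, -0.231, 0.116], 0.92)]
top can_grip []
top mat_top [([0.462, -0.418, 0.003], 0.92)]
top pan_top [([0.568, -0.214, 0.056], 0.86)]
top reagent [([0.744, 0.085, 0.093], 0.73)]
top beaker [([0.786, -0.087, 0.039], 0.55)]
top jar [([0.63, 0.471, 0.074], 0.87)]
scene tray_a [([0.46, 0.232, 0.015], 0.75), ([0.604, 0.242, 0.016], 0.73)]
scene green_disc_c [([0.425, 0.225, 0.024], 0.55)]
scene red_disc_c [([0.571, 0.241, 0.02], 0.58)]
scene round0_c []
scene bar0_c [([0.566, 0.013, 0.028], 0.91), ([0.367, -0.142, 0.028], 0.7), ([0.383, -0.034, 0.032], 0.66), ([0.773, 0.228, 0.03], 0.58), ([0.415, -0.231, 0.029], 0.57)]
scene balance [([0.668, -0.242, 0.056], 0.76)]
scene zero_top [([0.512, -0.286, 0.089], 0.57)]
scene can_foot [([0.631, -0.231, 0.125], 0.94)]
scene can_grip [([0.631, -0.23, 0.129], 0.97), ([0.604, 0.242, 0.016], 0.47), ([0.769, -0.08, 0.061], 0.18)]
scene mat_top []
scene pan_top [([0.665, -0.238, 0.058], 0.7)]
scene reagent [([0.775, 0.08, 0.081], 0.85), ([0.479, -0.056, 0.029], 0.61)]
scene beaker [([0.77, -0.084, 0.062], 0.75)]
scene jar [([0.645, 0.466, 0.049], 0.77), ([0.775, 0.083, 0.085], 0.34)]
```

View pics/topz.png

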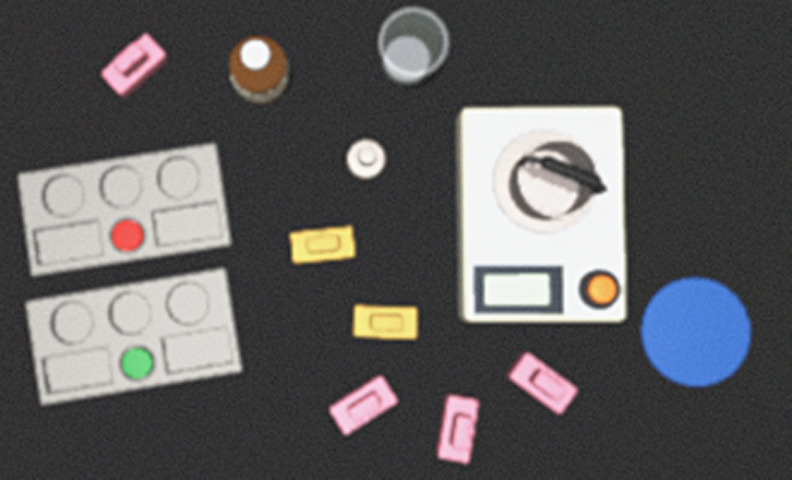

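```bash
cat >> h.py <<'E'
def blob(c,kind,amin=15):
    h=cv2.cvtColor(c["img"],cv2.COLOR_BGR2HSV); H,S,V=[h[...,i].astype(int) for i in range(3)]
    m={"green":(H>50)&(H<80)&(S>120)&(V>80),"red":((H<5)|(H>174))&(S>150)&(V>80),"orange":(H>=7)&(H<20)&(S>170)&(V>150),
       "yellow":(H>=18)&(H<33)&(S>110)&(V>80),"blue":(H>100)&(H<125)&(S>150)&(V>80)}[kind].astype(np.uint8)
    n,l,st,ce=cv2.connectedComponentsWithStats(m)
    return [(ce[i],st[i][4],(l==i)) for i in range(1,n) if st[i][4]>=amin]
E
python3 - <<'E'
from h import *
for n in("top","scene"):
    c=imaging.capture(n); print(n,-c["R"].T@c["t"], c["camera_matrix"][0])
    for k,z in (("green",.022),("red",.022),("orange",.07),("yellow",.03),("yellow",.045),("blue",.004)):
        for ce,a,m in blob(c,k):
            pts=np.argwhere(m)[:,::-1]; rr=cv2.minAreaRect(pts.astype(np.float32))
            print(k,ce,a,ray(c,ce,z)[:2],rr)
c=imaging.capture("scene"); cv2.imwrite("pics/scz.png",cv2.resize(c["img"][150:350,60:400],None,fx=2.3,fy=2.3,interpolation=cv2.INTER_CUBIC))
E
```

```text
top [0.4935 0.0247 1.3384] [477.073    0.     289.7798]
green [226.6882 271.    ] 93 [0.4194 0.2256] ((226.5, 271.0), (10.0, 11.0), 90.0)
red [222.5345 217.6638] 116 [0.5662 0.2403] ((222.5, 217.5), (11.0, 11.0), 90.0)
yellow [304.0135 221.655 ] 371 [0.5573 0.0144] ((303.8197021484375, 221.5164031982422), (14.395182609558105, 26.889116287231445), 84.80557250976562)
yellow [420.0877 240.2632] 57 [ 0.5101 -0.302 ] ((420.2500305175781, 240.25), (7.77817440032959, 7.071067810058594), 45.0)
yellow [330.1697 253.7249] 389 [ 0.4705 -0.0578] ((329.9886779785156, 253.7494659423828), (26.5634822845459, 14.575859069824219), 2.602562189102173)
yellow [304.0135 221.655 ] 371 [0.5565 0.0146] ((303.8197021484375, 221.5164031982422), (14.395182609558105, 26.889116287231445), 84.80557250976562)
yellow [420.0877 240.2632] 57 [ 0.5099 -0.2982] ((420.2500305175781, 240.25), (7.77817440032959, 7.071067810058594), 45.0)
yellow [330.1697 253.7249] 389 [ 0.4708 -0.0568] ((329.9886779785156, 253.7494659423828), (26.5634822845459, 14.575859069824219), 2.602562189102173)
blue [131.8297 190.9432] 229 [0.6402 0.
[... 1683 characters left out ...]
0, 239.0), (8.0, 10.0), 90.0)
blue [79.667  17.3137] 2270 [-0.9477 -0.3821] ((80.33536529541016, 16.018295288085938), (39.20319747924805, 65.5963363647461), 83.6598129272461)
blue [402.6803  87.1066] 563 [-0.0517  0.7466] ((401.880615234375, 86.81554412841797), (40.559696197509766, 22.254432678222656), 14.38139533996582)
blue [ 28.3247 230.5722] 194 [ 0.33   -0.5646] ((29.55504608154297, 226.95150756835938), (34.49082565307617, 68.51979064941406), 24.655899047851562)
blue [432.5   215.839] 236 [0.5802 0.5235] ((433.0, 215.5), (15.0, 18.0), 90.0)
blue [ 87.3296 256.4969] 1447 [ 0.4669 -0.4162] ((87.35000610351562, 256.5500183105469), (35.417503356933594, 50.91267013549805), 71.56504821777344)
```

View pics/scz.png

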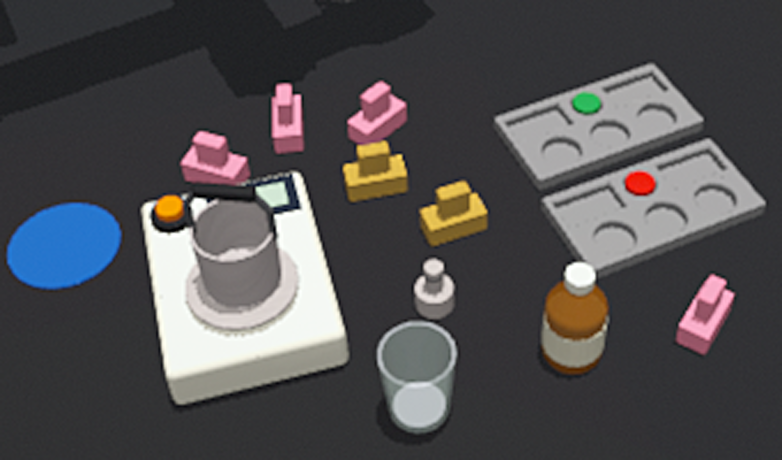

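```bash
cat >> h.py <<'E'
from scipy.spatial.transform import Rotation as Ro
def plan(xyz,ang=None,pos=None,R=None):
    """ang deg: world direction of jaw z (mod 180 chosen nearest)"""
    s=r.read_state(); p=np.array(s["tool_pos"]); R=np.array(s["tcp_rot"])
    d=R.T@(np.array(xyz)-p)*1000
    print("t",round(s["clock"],2),"tcp",p,"jawang",np.degrees(np.arctan2(R[1,2],R[0,2])),"joints",np.array(s["joint_pos"]),"gap",s["finger_gap"],"F",np.array(s["wrist_force"]))
    print(" offset total",np.round(d,1),"dist",np.linalg.norm(d))
    if ang is not None:
        best=None
        for k in(0,180):
            a=np.radians(ang+k); z=np.array([np.cos(a),np.sin(a),0]); y=np.array([0,0,-1.]); x=np.cross(y,z)
            v=Ro.from_matrix(R.T@np.column_stack([x,y,z])).as_rotvec(degrees=True)
            print(" rot option",np.round(v,1))
E
python3 - <<'E'
from h import *
c=imaging.capture("wrist"); s=r.read_state(); R=np.array(s["tcp_rot"]); o=-c["R"].T@c["t"]
print("cam in tool",R.T@(o-s["tool_pos"]), "cam axes in tool\n",R.T@c["R"].T, c["camera_matrix"])
plan([.625,-.231,.40],-19)
E
```

```text
cam in tool [-0.0747 -0.0687  0.0006] cam axes in tool
 [[-0.0001  0.956   0.2933]
 [-0.0008 -0.2933  0.956 ]
 [ 1.     -0.0002  0.0007]] [[305.9704   0.     278.6417]
 [  0.     305.9704 208.6102]
 [  0.       0.       1.    ]]
t 1.9 tcp [ 0.2019 -0.6441  0.3039] jawang -72.59316608964353 joints [-1.3039  0.2639  1.604  -0.      1.2737 -0.0369] gap 0.08558251133203672 F [-0.8325 -0.0035 -0.2692]
 offset total [-527.3  -96.1 -267.6] dist 599.0657451605427
 rot option [  0.  -53.6  -0. ]
 rot option [  0.  126.4   0. ]
```

>>> apply_moves:
  targets:
    - {"offset": [-40.5,-7.4,-20.6]}
    - {"offset": [-40.5,-7.4,-20.6]}
    - {"offset": [-40.5,-7.4,-20.6]}
    - {"offset": [-40.5,-7.4,-20.6]}
    - {"offset": [-40.5,-7.4,-20.6]}
    - {"offset": [-40.5,-7.4,-20.6]}
    - {"offset": [-40.5,-7.4,-20.6]}
    - {"offset": [-40.5,-7.4,-20.6]}
    - {"offset": [-40.5,-7.4,-20.6]}
    - {"offset": [-40.5,-7.4,-20.6]}
    - {"offset": [-40.5,-7.4,-20.6]}
    - {"offset": [-40.5,-7.4,-20.6]}
    - {"offset": [-40.5,-7.4,-20.6]}
    - {"delta_rot": [0,-7.6,0]}
    - {"delta_rot": [0,-7.6,0]}
    - {"delta_rot": [0,-7.6,0]}
    - {"delta_rot": [0,-7.6,0]}
    - {"delta_rot": [0,-7.6,0]}
    - {"delta_rot": [0,-7.6,0]}
    - {"delta_rot": [0,-7.6,0]}
  claw: 1

```text
invalid input
```

```bash
python3 - <<'E'
from h import *
c=imaging.capture("wrist"); cv2.imwrite("pics/w1.png",c["img"])
for k in("can_grip","can_foot","zero_top","pan_top"): print(k,[(np.round(d["point"],4),round(d["p"],2)) for d in imaging.find_in(k,c)])
plan([.625,-.231,.40],-19)
E
```

```text
can_grip []
can_foot []
zero_top []
pan_top []
t 2.15 tcp [ 0.2019 -0.6441  0.3039] jawang -72.5945490195401 joints [-1.3039  0.2639  1.604  -0.      1.2737 -0.0369] gap 0.08555552995114793 F [-0.5572 -0.0002 -0.6722]
 offset total [-527.3  -96.1 -267.6] dist 599.0747893581001
 rot option [  0.  -53.6  -0. ]
 rot option [  0.  126.4   0. ]
```

View pics/w1.png

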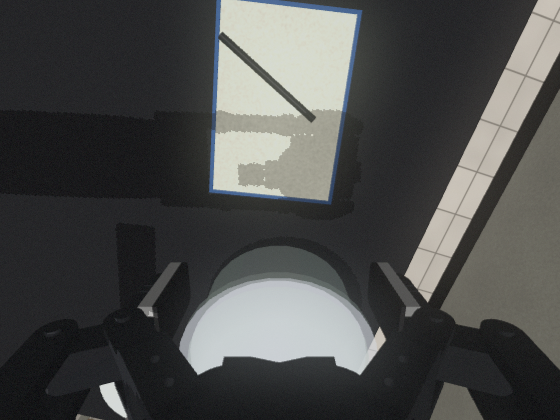

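>>> apply_moves:
  targets:
    - {"offset": [-40.5,-7.4,-20.6],"delta_rot": [0,0,0]}
    - {"offset": [-40.5,-7.4,-20.6],"delta_rot": [0,0,0]}
    - {"offset": [-40.5,-7.4,-20.6],"delta_rot": [0,0,0]}
    - {"offset": [-40.5,-7.4,-20.6],"delta_rot": [0,0,0]}
    - {"offset": [-40.5,-7.4,-20.6],"delta_rot": [0,0,0]}
    - {"offset": [-40.5,-7.4,-20.6],"delta_rot": [0,0,0]}
    - {"offset": [-40.5,-7.4,-20.6],"delta_rot": [0,0,0]}
    - {"offset": [-40.5,-7.4,-20.6],"delta_rot": [0,0,0]}
    - {"offset": [-40.5,-7.4,-20.6],"delta_rot": [0,0,0]}
    - {"offset": [-40.5,-7.4,-20.6],"delta_rot": [0,0,0]}
    - {"offset": [-40.5,-7.4,-20.6],"delta_rot": [0,0,0]}
    - {"offset": [-40.5,-7.4,-20.6],"delta_rot": [0,0,0]}
    - {"offset": [-40.5,-7.4,-20.6],"delta_rot": [0,0,0]}
    - {"offset": [0,0,0],"delta_rot": [0,-7.6,0]}
    - {"offset": [0,0,0],"delta_rot": [0,-7.6,0]}
    - {"offset": [0,0,0],"delta_rot": [0,-7.6,0]}
    - {"offset": [0,0,0],"delta_rot": [0,-7.6,0]}
    - {"offset": [0,0,0],"delta_rot": [0,-7.6,0]}
    - {"offset": [0,0,0],"delta_rot": [0,-7.6,0]}
    - {"offset": [0,0,0],"delta_rot": [0,-7.6,0]}
  claw: 1

```text
clock: 4.15
tool_pos: [0.6242, -0.231, 0.4001]
tcp_rot: [[-0.327, -0.0, 0.945], [-0.945, -0.0, -0.327], [0.0, -1.0, -0.0]]
wrist_force: [0.2, 0.5, 0.1]
finger_gap: 0.0856
```

```bash
python3 - <<'E'
from h import *
c=imaging.capture("wrist"); cv2.imwrite("pics/w2.png",c["img"])
for k in("can_grip","can_foot","zero_top","pan_top"): print(k,[(np.round(d["point"],4),round(d["p"],2)) for d in imaging.find_in(k,c)])
plan([.625,-.231,.40],-19)
E
```

```text
can_grip [(array([ 0.6241, -0.2293,  0.1272]), 0.78), (array([ 0.513 , -0.2937,  0.0827]), 0.67)]
can_foot [(array([ 0.6243, -0.2334,  0.1296]), 0.74), (array([ 0.5079, -0.2874,  0.0828]), 0.73)]
zero_top [(array([ 0.5126, -0.2905,  0.0835]), 0.8)]
pan_top [(array([ 0.5744, -0.2047,  0.058 ]), 0.93)]
t 4.4 tcp [ 0.6242 -0.2311  0.4001] jawang -19.548487974668483 joints [-0.3919  0.2051  1.5012 -0.      1.4353 -0.0508] gap 0.08549364079702305 F [-0.2657 -0.3665 -0.3532]
 offset total [-0.3  0.1  0.8] dist 0.8249379531871032
 rot option [-0.  -0.5  0. ]
 rot option [ -0.  179.5  -0. ]
```

View pics/w2.png

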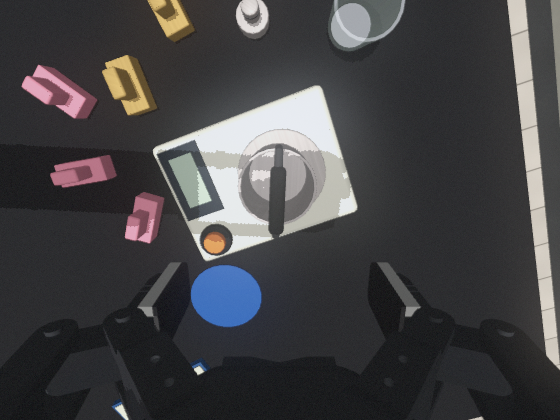

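```bash
python3 - <<'E'
from h import *
c=imaging.capture("wrist"); g=c["img"].max(2)
sub=np.zeros_like(g); sub[155:245,255:300]=(g[155:245,255:300]<60); n,l,st,ce=cv2.connectedComponentsWithStats(sub)
i=1+np.argmax(st[1:,4]); pts=np.argwhere(l==i)[:,::-1].astype(np.float32); rr=cv2.minAreaRect(pts); print(st[i],ce[i],rr)
b=cv2.boxPoints(rr); b=b[np.argsort(b[:,1])]; e=[(b[0]+b[1])/2,(b[2]+b[3])/2]
for z in(.205,.212):
    A=[ray(c,x,z) for x in e]; d=A[1]-A[0]; print(z,A,(A[0]+A[1])/2,np.linalg.norm(d),np.degrees(np.arctan2(d[1],d[0])))
for ce_,a,m in blob(c,"blue",400): 
    ct=max(cv2.findContours(m.astype(np.uint8),0,1)[0],key=cv2.contourArea); print("blue",ray(c,cv2.fitEllipse(ct)[0],.004),a)
for ce_,a,m in blob(c,"orange",40)+blob(c,"yellow",40): print("or/ye",ce_,a,ray(c,ce_,.066),ray(c,ce_,.03))
cv2.imwrite("pics/w2z.png",cv2.resize(c["img"][80:270,140:370],None,fx=3,fy=3,interpolation=cv2.INTER_CUBIC))
E
```

```text
[273 213  11  21  53] [280.5283 226.4151] ((281.07354736328125, 224.4558563232422), (7.277468204498291, 22.355621337890625), 25.34617805480957)
0.205 [array([ 0.6265, -0.2449,  0.205 ]), array([ 0.6117, -0.2605,  0.205 ])] [ 0.6191 -0.2527  0.205 ] 0.02153528480350075 -133.45056710594358
0.212 [array([ 0.6271, -0.2427,  0.212 ]), array([ 0.6127, -0.2579,  0.212 ])] [ 0.6199 -0.2503  0.212 ] 0.02096385563522833 -133.4505671059436
blue [ 0.4631 -0.4157  0.004 ] 3408
or/ye [170.      18.3168] 1209 [ 0.5666 -0.0189  0.066 ] [ 0.5592 -0.0062  0.03  ]
or/ye [128.0762  86.0378] 2009 [ 0.4866 -0.0679  0.066 ] [ 0.472  -0.0596  0.03  ]
```

View pics/w2z.png

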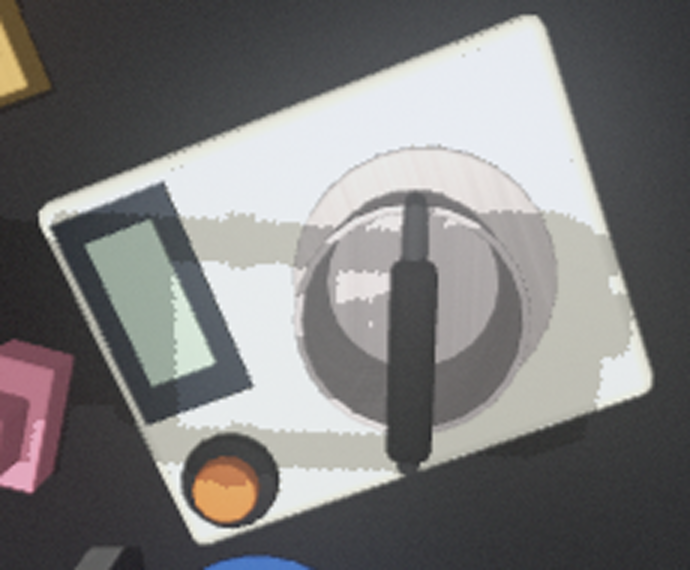

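```bash
python3 - <<'E'
from h import *
c=imaging.capture("wrist")
f=lambda u,v:(140+u/3,80+v/3)
A=ray(c,f(415,262),.212);A2=ray(c,f(415,262),.198);B=ray(c,f(409,464),.212)
for a in(A,A2): d=a-B; print(a,B,np.linalg.norm(d[:2]),np.degrees(np.arctan2(d[1],d[0])))
u=(A-B)/np.linalg.norm(A-B); print("mid from far end",B+u*.031)
print("rim ctr", ray(c,f(413,315),.154), "pan", ray(c,f(426,268),.074))
for X in ([.62,-.235,.205],): print(px(c,X))
E
```

```text
[ 0.6348 -0.2011  0.212 ] [ 0.6127 -0.258   0.212 ] 0.06101316029724661 68.77488453635115
[ 0.6341 -0.2033  0.198 ] [ 0.6127 -0.258   0.212 ] 0.05869608653721414 68.7179779622165
mid from far end [ 0.624  -0.2291  0.212 ]
rim ctr [ 0.6247 -0.2275  0.154 ] pan [ 0.6307 -0.2267  0.074 ]
[275.3801 206.8093]
```

```bash
python3 - <<'E'
from h import *
plan([.624,-.229,.259],-21.2)
E
```

```text
t 4.5 tcp [ 0.6242 -0.231   0.4001] jawang -19.489148253562607 joints [-0.3919  0.2052  1.5012  0.      1.4353 -0.0518] gap 0.08473042200459106 F [ 0.568   0.2594 -0.6683]
 offset total [ -1.8 141.1  -0.9] dist 141.0985381065692
 rot option [ 0.   1.7 -0. ]
 rot option [  -0.  -178.3   -0. ]
```

>>> apply_moves:
  targets:
    - {"offset": [-1.8,25,-0.9],"delta_rot": [0,0,0]}
    - {"offset": [0,25,0],"delta_rot": [0,1.7,0]}
    - {"offset": [0,25,0],"delta_rot": [0,0,0]}
    - {"offset": [0,20,0],"delta_rot": [0,0,0]}
    - {"offset": [0,20,0],"delta_rot": [0,0,0]}
    - {"offset": [0,16,0],"delta_rot": [0,0,0]}
    - {"offset": [0,10,0],"delta_rot": [0,0,0]}
    - {"offset": [0,0,0],"delta_rot": [0,0,0]}

```text
clock: 5.3
tool_pos: [0.6232, -0.2287, 0.2571]
tcp_rot: [[-0.36, -0.003, 0.933], [-0.933, 0.001, -0.36], [-0.0, -1.0, -0.003]]
wrist_force: [-0.4, 0.8, 0.5]
finger_gap: 0.0854
```

>>> apply_moves:
  targets:
    - {"offset": [0,0,0],"delta_rot": [0,0,0]}
    - {"offset": [0,0,0],"delta_rot": [0,0,0]}
    - {"offset": [0,0,0],"delta_rot": [0,0,0]}
    - {"offset": [0,0,0],"delta_rot": [0,0,0]}
    - {"offset": [0,0,0],"delta_rot": [0,0,0]}
    - {"offset": [0,0,0],"delta_rot": [0,0,0]}
    - {"offset": [0,0,0],"delta_rot": [0,0,0]}
    - {"offset": [0,0,0],"delta_rot": [0,0,0]}
  claw: 0
  newtons: 50

```text
clock: 6.1
tool_pos: [0.624, -0.2291, 0.2598]
tcp_rot: [[-0.36, 0.0, 0.933], [-0.933, -0.0, -0.36], [0.0, -1.0, 0.0]]
wrist_force: [-2.0, 0.3, 4.7]
finger_gap: 0.013
```

```bash
python3 - <<'E'
from h import *
c=imaging.capture("wrist"); cv2.imwrite("pics/w3.png",c["img"])
plan([.624,-.229,.259],-21.2)
E
```

```text
t 6.15 tcp [ 0.624  -0.2291  0.2598] jawang -21.091613812690532 joints [-0.3893  0.2735  1.6746 -0.0001  1.1931 -0.0211] gap 0.012808330651902258 F [-1.8548  0.8073  5.0561]
 offset total [-0.1  0.8 -0. ] dist 0.7745262015610632
 rot option [-0.   0.1  0. ]
 rot option [   0.  -179.9    0. ]
```

View pics/w3.png

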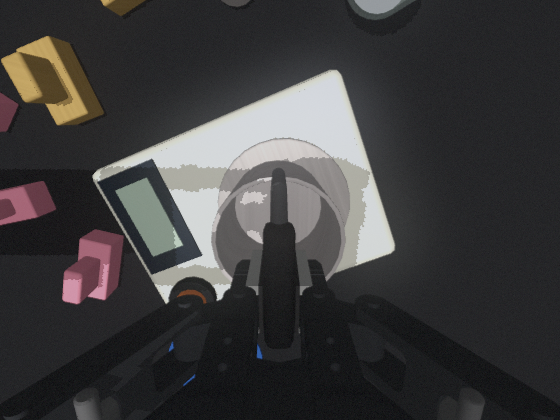

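>>> apply_moves:
  targets:
    - {"offset": [0,-3,0],"delta_rot": [0,0,0]}
    - {"offset": [0,-10,0],"delta_rot": [0,0,0]}
    - {"offset": [0,-15,0],"delta_rot": [0,0,0]}
    - {"offset": [0,-20,0],"delta_rot": [0,0,0]}
    - {"offset": [0,-20,0],"delta_rot": [0,0,0]}
    - {"offset": [0,-20,0],"delta_rot": [0,0,0]}
    - {"offset": [0,-12,0],"delta_rot": [0,0,0]}
    - {"offset": [0,0,0],"delta_rot": [0,0,0]}
    - {"offset": [0,0,0],"delta_rot": [0,0,0]}

```text
clock: 7.05
tool_pos: [0.6239, -0.229, 0.359]
tcp_rot: [[-0.36, 0.0, 0.933], [-0.933, -0.0, -0.36], [-0.0, -1.0, 0.0]]
wrist_force: [-0.1, -0.2, -2.9]
finger_gap: 0.0129
```

```bash
python3 - <<'E'
from h import *
for n in("top","scene","wrist"):
    c=imaging.capture(n); cv2.imwrite(f"pics/{n}4.png",c["img"])
    if n=="scene": cv2.imwrite("pics/sc4z.png",cv2.resize(c["img"][130:340,40:330],None,fx=2.7,fy=2.7,interpolation=cv2.INTER_CUBIC))
plan([.464,-.416,.359],None)
E
```

```text
t 7.2 tcp [ 0.6234 -0.2288  0.3573] jawang -21.09352920922182 joints [-0.3893  0.2183  1.5623  0.      1.3639 -0.0211] gap 0.013357609187680747 F [ 0.464  -0.2719 -2.4365]
 offset total [232.   -1.5 -81.3] dist 245.87351228540996
```

View pics/sc4z.png

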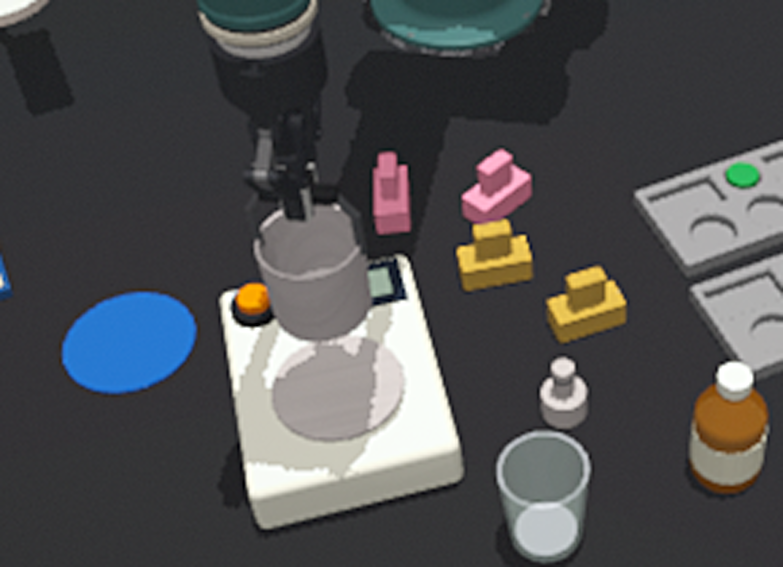

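View pics/top4.png

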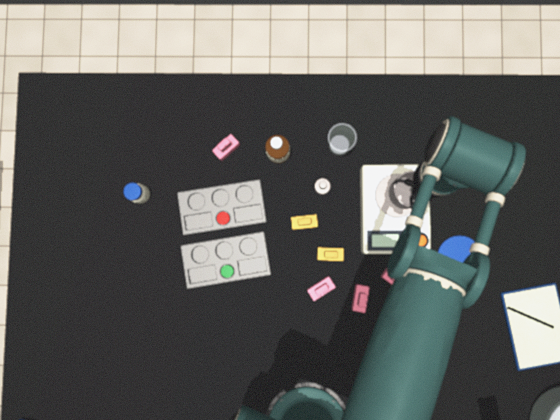

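>>> apply_moves:
  targets:
    - {"offset": [16,0,-6],"delta_rot": [0,0,0]}
    - {"offset": [33,0,-11.5],"delta_rot": [0,0,0]}
    - {"offset": [33,0,-11.5],"delta_rot": [0,0,0]}
    - {"offset": [33,0,-11.5],"delta_rot": [0,0,0]}
    - {"offset": [33,0,-11.5],"delta_rot": [0,0,0]}
    - {"offset": [33,0,-11.5],"delta_rot": [0,0,0]}
    - {"offset": [33,0,-11.5],"delta_rot": [0,0,0]}
    - {"offset": [18,0,-6.5],"delta_rot": [0,0,0]}
    - {"offset": [0,25,0],"delta_rot": [0,0,0]}
    - {"offset": [0,30,0],"delta_rot": [0,0,0]}
    - {"offset": [0,30,0],"delta_rot": [0,0,0]}
    - {"offset": [0,30,0],"delta_rot": [0,0,0]}
    - {"offset": [0,20,0],"delta_rot": [0,0,0]}
    - {"offset": [0,0,0],"delta_rot": [0,0,0]}
    - {"offset": [0,0,0],"delta_rot": [0,0,0]}

```text
clock: 8.7
tool_pos: [0.4636, -0.4163, 0.2236]
tcp_rot: [[-0.36, -0.001, 0.933], [-0.933, 0.001, -0.36], [-0.0, -1.0, -0.002]]
wrist_force: [-0.6, -0.8, -2.5]
finger_gap: 0.013
```

```bash
python3 - <<'E'
from h import *
for n in("top","scene","wrist"):
    c=imaging.capture(n); cv2.imwrite(f"pics/{n}5.png",c["img"])
    if n=="scene": cv2.imwrite("pics/sc5z.png",cv2.resize(c["img"][130:340,20:310],None,fx=2.7,fy=2.7,interpolation=cv2.INTER_CUBIC))
plan([.464,-.416,.1915],None)
E
```

```text
t 8.85 tcp [ 0.4651 -0.4172  0.2262] jawang -21.100820772349937 joints [-0.771   0.2265  1.798  -0.0001  1.1137 -0.4026] gap 0.01289003150822184 F [ 0.1144 -0.5112 -1.8769]
 offset total [-0.8 34.7 -1.5] dist 34.771683554442646
```

View pics/sc5z.png

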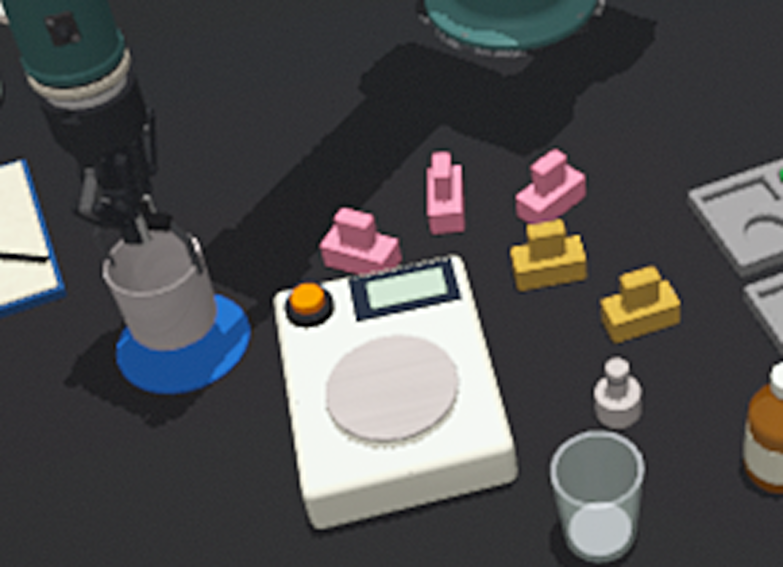

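View pics/wrist5.png

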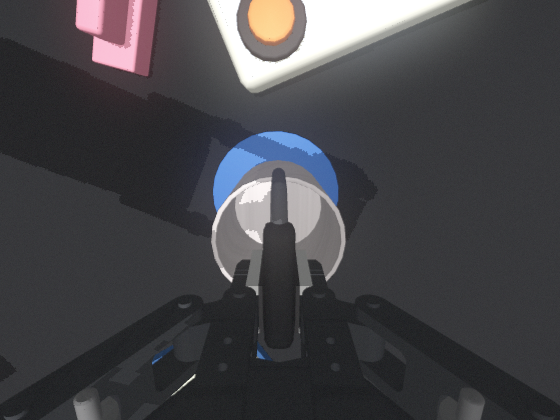

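>>> apply_moves:
  targets:
    - {"offset": [0,12,0],"delta_rot": [0,0,0]}
    - {"offset": [0,10,0],"delta_rot": [0,0,0]}
    - {"offset": [0,6,0],"delta_rot": [0,0,0]}
    - {"offset": [0,3,0],"delta_rot": [0,0,0]}
    - {"offset": [0,2,0],"delta_rot": [0,0,0]}
    - {"offset": [0,1,0],"delta_rot": [0,0,0]}
    - {"offset": [0,0,0],"delta_rot": [0,0,0]}
    - {"offset": [0,0,0],"delta_rot": [0,0,0]}

```text
clock: 9.65
tool_pos: [0.4646, -0.4164, 0.1905]
tcp_rot: [[-0.36, 0.001, 0.933], [-0.933, -0.0, -0.36], [0.0, -1.0, 0.001]]
wrist_force: [-0.2, -0.6, -2.5]
finger_gap: 0.0129
```

```bash
python3 - <<'E'
from h import *
c=imaging.capture("wrist"); cv2.imwrite("pics/w6.png",c["img"])
c=imaging.capture("scene");cv2.imwrite("pics/sc6z.png",cv2.resize(c["img"][170:310,20:200],None,fx=4,fy=4,interpolation=cv2.INTER_CUBIC))
for i in range(3): plan([.464,-.416,.190],None)
E
```

```text
t 9.75 tcp [ 0.4646 -0.4163  0.1905] jawang -21.09247873055482 joints [-0.7706  0.26    1.8277 -0.      1.0532 -0.4025] gap 0.013237933455664864 F [ 0.3112 -0.6648 -2.4252]
 offset total [-0.1  0.5 -0.7] dist 0.83868694299339
t 9.75 tcp [ 0.4646 -0.4163  0.1905] jawang -21.09247873055482 joints [-0.7706  0.26    1.8277 -0.      1.0532 -0.4025] gap 0.013237933455664864 F [ 0.3112 -0.6648 -2.4252]
 offset total [-0.1  0.5 -0.7] dist 0.83868694299339
t 9.75 tcp [ 0.4646 -0.4163  0.1905] jawang -21.09247873055482 joints [-0.7706  0.26    1.8277 -0.      1.0532 -0.4025] gap 0.013237933455664864 F [ 0.3112 -0.6648 -2.4252]
 offset total [-0.1  0.5 -0.7] dist 0.83868694299339
```

View pics/sc6z.png

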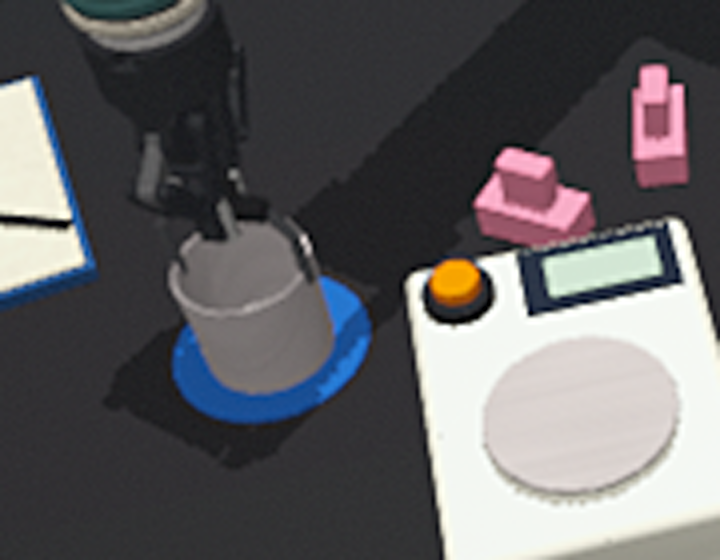

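View pics/w6.png

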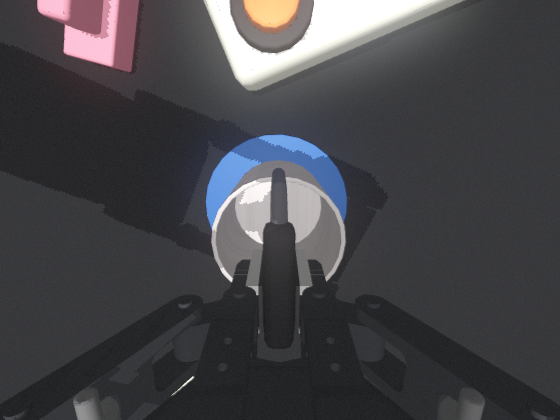

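>>> apply_moves:
  targets:
    - {"offset": [0,1,0],"delta_rot": [0,0,0]}
    - {"offset": [0,0.5,0],"delta_rot": [0,0,0]}
    - {"offset": [0,0,0],"delta_rot": [0,0,0]}
    - {"offset": [0,0,0],"delta_rot": [0,0,0]}

```text
clock: 10.15
tool_pos: [0.4647, -0.4165, 0.1897]
tcp_rot: [[-0.36, 0.001, 0.933], [-0.933, -0.001, -0.36], [0.001, -1.0, 0.001]]
wrist_force: [-2.5, 1.1, 5.1]
finger_gap: 0.0133
```

>>> apply_moves:
  targets:
    - {"offset": [0,0,0],"delta_rot": [0,0,0]}
    - {"offset": [0,0,0],"delta_rot": [0,0,0]}
    - {"offset": [0,0,0],"delta_rot": [0,0,0]}
    - {"offset": [0,0,0],"delta_rot": [0,0,0]}
    - {"offset": [0,0,0],"delta_rot": [0,0,0]}
    - {"offset": [0,0,0],"delta_rot": [0,0,0]}
    - {"offset": [0,-5,0],"delta_rot": [0,0,0]}
    - {"offset": [0,-15,0],"delta_rot": [0,0,0]}
    - {"offset": [0,-25,0],"delta_rot": [0,0,0]}
    - {"offset": [0,-30,0],"delta_rot": [0,0,0]}
    - {"offset": [0,-30,0],"delta_rot": [0,0,0]}
    - {"offset": [0,-30,0],"delta_rot": [0,0,0]}
    - {"offset": [0,0,0],"delta_rot": [0,0,0]}
  claw: 1

```text
clock: 11.45
tool_pos: [0.4663, -0.418, 0.3315]
tcp_rot: [[-0.36, 0.009, 0.933], [-0.933, -0.008, -0.36], [0.005, -1.0, 0.011]]
wrist_force: [0.6, 0.3, 0.2]
finger_gap: 0.0856
```

```bash
python3 - <<'E'
from h import *
c=imaging.capture("wrist"); cv2.imwrite("pics/w7.png",c["img"])
for ce_,a,m in blob(c,"orange",40): print("or",ce_,a,[ray(c,ce_,z) for z in (.066,.074,.08)])
c2=imaging.capture("scene");cv2.imwrite("pics/sc7.png",c2["img"])
h=cv2.cvtColor(c2["img"],cv2.COLOR_BGR2HSV)
print(imaging.find_in("zero_top",c),imaging.find_in("zero_top",c2))
plan([.464,-.416,.190],None)
cv2.imwrite("pics/sc7z.png",cv2.resize(c2["img"][170:330,20:220],None,fx=4,fy=3.7,interpolation=cv2.INTER_CUBIC))
E
```

```text
[{'point': [0.5052, -0.2912, 0.0834], 'p': 0.78}] []
t 11.65 tcp [ 0.464  -0.4158  0.3228] jawang -21.093863773924824 joints [-0.7706  0.1562  1.6979  0.      1.2889 -0.4025] gap 0.08532558333383564 F [-0.3033  0.8099  0.2601]
 offset total [  0.3 132.8   0.3] dist 132.8127602614258
```

View pics/w7.png

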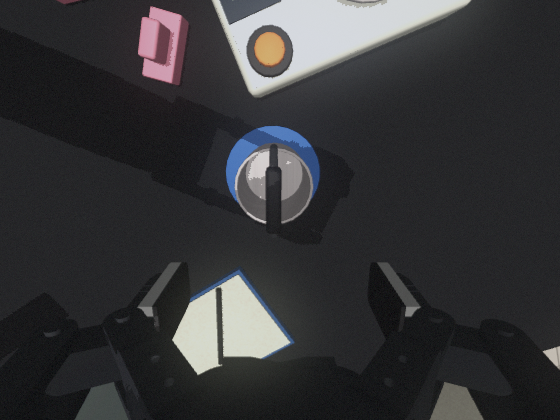

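View pics/sc7z.png

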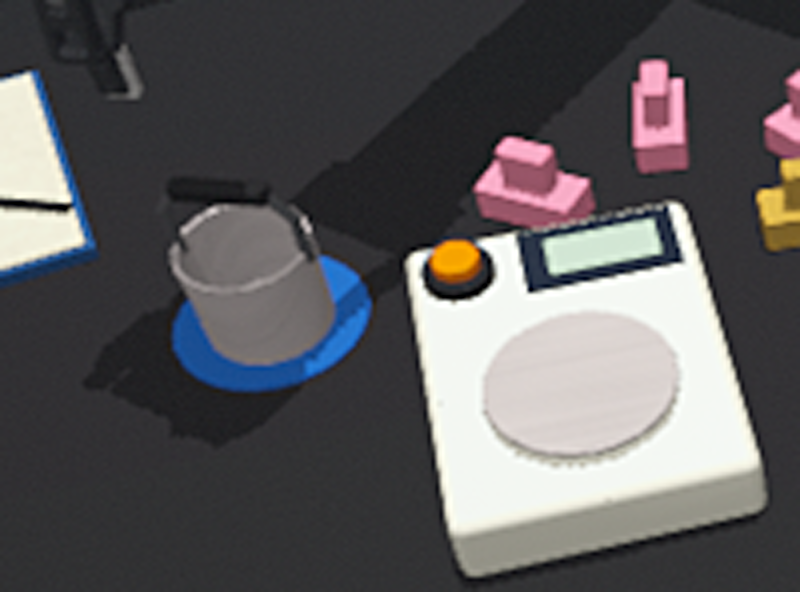

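```bash
cat >> h.py <<'E'
def tri(cs,uvs):
    A=[];b=[]
    for c,uv in zip(cs,uvs):
        o=-c["R"].T@c["t"]; d=c["R"].T@np.linalg.inv(c["camera_matrix"])@np.array([uv[0],uv[1],1.]); d/=np.linalg.norm(d)
        P=np.eye(3)-np.outer(d,d); A.append(P); b.append(P@o)
    A=np.vstack(A);b=np.concatenate(b); x,_,_,_=np.linalg.lstsq(A,b,rcond=None); return x, np.linalg.norm(A@x-b)
E
python3 - <<'E'
from h import *
cs=[imaging.capture(n) for n in("wrist","scene","top")]
uv=[]
for c in cs:
    h=cv2.cvtColor(c["img"],cv2.COLOR_BGR2HSV); m=((h[...,0]>6)&(h[...,0]<24)&(h[...,1]>170)&(h[...,2]>120)).astype(np.uint8)
    n,l,st,ce=cv2.connectedComponentsWithStats(m)
    L=[(ce[i],st[i][4]) for i in range(1,n) if st[i][4]>=20]; print(L)
    e=px(c,[.512,-.292,.07]); L and uv.append(min(L,key=lambda q:np.linalg.norm(q[0]-e))[0]); print(e,uv[-1])
print(tri(cs[:2],uv[:2]),tri(cs,uv) if len(uv)==3 else '')
for c,u in zip(cs,uv): print([ray(c,u,z) for z in(.064,.07,.076)])
# pan ellipse in scene
c=cs[1]; f=lambda u,v:(20+u/4,170+v/3.7)
L=[f(484,385),f(678,378),f(583,311),f(575,455)]
for z in(.074,):
    W=[ray(c,x,z) for x in L]; print("pan",W,np.mean(W,0))
c=cs[2]; cv2.imwrite("pics/top7z.png",cv2.resize(c["img"][150:270,340:500],None,fx=5,fy=5,interpolation=cv2.INTER_CUBIC))
E
```

```text
[]Traceback (most recent call last):
  File "<stdin>", line 8, in <module>
IndexError: list index out of range
```

```bash
python3 - <<'E'
from h import *
cs=[imaging.capture(n) for n in("wrist","scene","top")]
uv=[]
for c,g in zip(cs,[(270,48),(134,240),(421,240)]):
    h=cv2.cvtColor(c["img"],cv2.COLOR_BGR2HSV); m=((h[...,0]>3)&(h[...,0]<26)&(h[...,1]>110)&(h[...,2]>100)).astype(np.uint8)
    n,l,st,ce=cv2.connectedComponentsWithStats(m)
    L=[(ce[i],st[i][4]) for i in range(1,n) if st[i][4]>=15]
    b=min(L,key=lambda q:np.linalg.norm(q[0]-g)); print(b, c["img"][g[1],g[0]]); uv.append(b[0])
print(tri(cs[:2],uv[:2]),tri(cs,uv))
for c,u in zip(cs,uv): print([ray(c,u,z) for z in(.064,.07,.076,.083)])
c=cs[1]; f=lambda u,v:(20+u/4,170+v/3.7)
L=[f(484,385),f(678,378),f(583,311),f(575,455)]
W=[ray(c,x,.074) for x in L]; print("pan",W,np.mean(W,0))
c=cs[2]; cv2.imwrite("pics/top7z.png",cv2.resize(c["img"][150:270,340:500],None,fx=5,fy=5,interpolation=cv2.INTER_CUBIC))
E
```

```text
(array([275.9978,  50.4083]), np.int32(889)) [108 168 209]
(array([133.371 , 240.1855]), np.int32(124)) [  0 166 247]
(array([420.3769, 240.0769]), np.int32(130)) [ 94 191 243]
(array([ 0.5086, -0.291 ,  0.074 ]), np.float64(0.0008445539454818744)) (array([ 0.5093, -0.2912,  0.0749]), np.float64(0.0014191763839306358))
[array([ 0.5093, -0.2899,  0.064 ]), array([ 0.5089, -0.2909,  0.07  ]), array([ 0.5086, -0.2919,  0.076 ]), array([ 0.5082, -0.2932,  0.083 ])]
[array([ 0.4989, -0.2912,  0.064 ]), array([ 0.5046, -0.2908,  0.07  ]), array([ 0.5102, -0.2903,  0.076 ]), array([ 0.5168, -0.2898,  0.083 ])]
[array([ 0.5102, -0.2942,  0.064 ]), array([ 0.5101, -0.2927,  0.07  ]), array([ 0.51  , -0.2912,  0.076 ]), array([ 0.5099, -0.2895,  0.083 ])]
pan [array([ 0.6204, -0.2847,  0.074 ]), array([ 0.6461, -0.1743,  0.074 ]), array([ 0.5752, -0.2198,  0.074 ]), array([ 0.6892, -0.2413,  0.074 ])] [ 0.6327 -0.23    0.074 ]
```

View pics/top7z.png

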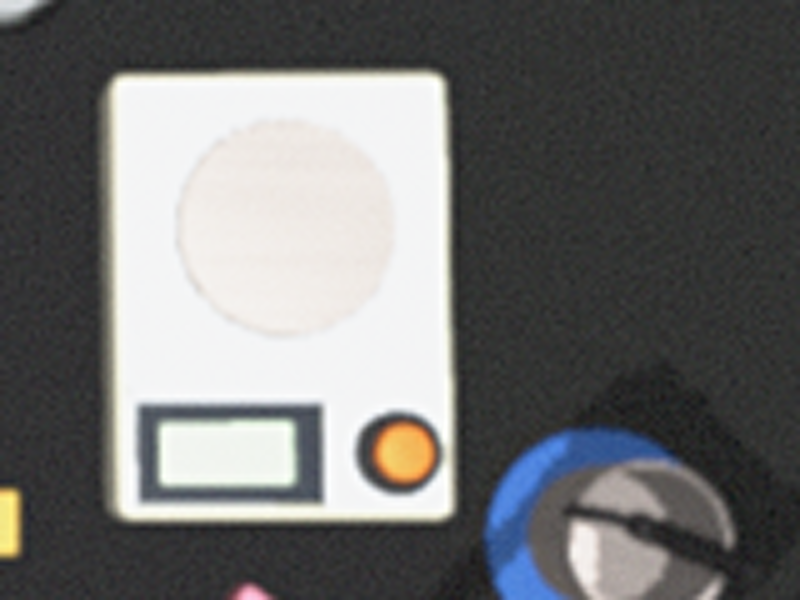

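```bash
python3 - <<'E'
from h import *
cs=[imaging.capture(n) for n in("wrist","scene","top")]
c=cs[0]; cv2.imwrite("pics/w7z.png",cv2.resize(c["img"][0:110,210:360],None,fx=5,fy=5,interpolation=cv2.INTER_CUBIC))
uv=[(270.3,48.5),(133.37,240.19),(420.4,240.1)]
print(tri(cs,uv)); print([ray(c,u,.075) for c,u in zip(cs,uv)])
print("pan top",ray(cs[2],(397,195.4),.074))
E
```

```text
(array([ 0.5077, -0.2902,  0.0745]), np.float64(0.004312046840291299))
[array([ 0.5048, -0.2887,  0.075 ]), array([ 0.5093, -0.2904,  0.075 ]), array([ 0.51  , -0.2915,  0.075 ])]
pan top [ 0.6275 -0.2309  0.074 ]
```

View pics/w7z.png

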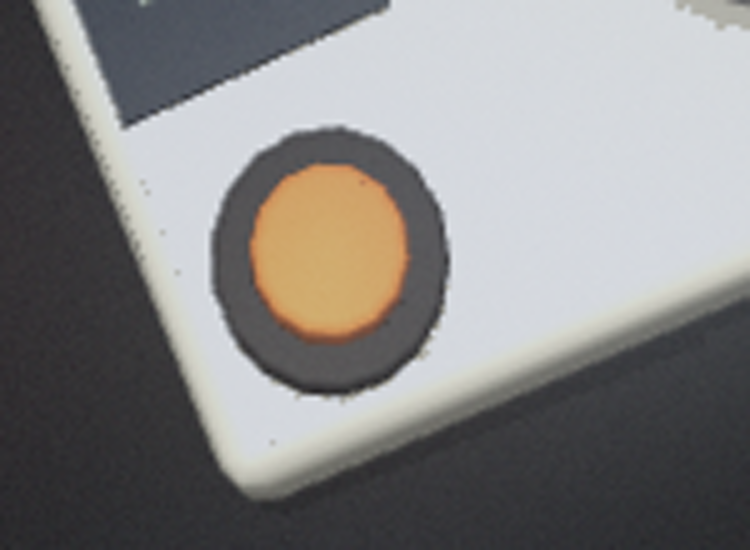

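```bash
python3 - <<'E'
from h import *
print(r.tip_reach); plan([.5093,-.2912,.200],None)
E
```

```text
0.0726
t 12.1 tcp [ 0.4643 -0.4161  0.3231] jawang -21.09562269156405 joints [-0.7706  0.1567  1.6969  0.      1.2888 -0.4025] gap 0.0855676498936749 F [-0.8832 -0.5439 -0.4364]
 offset total [-132.7  123.2   -2.9] dist 181.06232764633026
```

>>> apply_moves:
  targets:
    - {"offset": [-25,0,-0.5],"delta_rot": [0,0,0]}
    - {"offset": [-30,0,-0.6],"delta_rot": [0,0,0]}
    - {"offset": [-30,0,-0.6],"delta_rot": [0,0,0]}
    - {"offset": [-30,0,-0.6],"delta_rot": [0,0,0]}
    - {"offset": [-17.7,0,-0.6],"delta_rot": [0,0,0]}
    - {"offset": [0,30,0],"delta_rot": [0,0,0]}
    - {"offset": [0,30,0],"delta_rot": [0,0,0]}
    - {"offset": [0,30,0],"delta_rot": [0,0,0]}
    - {"offset": [0,23,0],"delta_rot": [0,0,0]}
    - {"offset": [0,10,0],"delta_rot": [0,0,0]}
    - {"offset": [0,10,0],"delta_rot": [0,0,0]}
    - {"offset": [0,10,0],"delta_rot": [0,0,0]}
    - {"offset": [0,10,0],"delta_rot": [0,0,0]}
    - {"offset": [0,0,0],"delta_rot": [0,0,0]}
    - {"offset": [0,0,0],"delta_rot": [0,0,0]}
  claw: 0

```text
clock: 13.6
tool_pos: [0.5096, -0.2914, 0.1708]
tcp_rot: [[-0.36, 0.0, 0.933], [-0.933, -0.0, -0.36], [0.0, -1.0, 0.0]]
wrist_force: [-0.4, -0.7, -0.3]
finger_gap: -0.0002
```

```bash
python3 - <<'E'
from h import *
c=imaging.capture("wrist"); cv2.imwrite("pics/w8.png",c["img"])
c2=imaging.capture("scene")
cv2.imwrite("pics/sc8z.png",cv2.resize(c2["img"][170:330,20:220],None,fx=4,fy=3.7,interpolation=cv2.INTER_CUBIC))
plan([.5093,-.2912,.160],None)
E
```

```text
t 13.7 tcp [ 0.5099 -0.2916  0.1714] jawang -21.093123024280604 joints [-0.5619  0.216   1.922   0.      1.0021 -0.1937] gap -0.00034959750910386935 F [ 0.4477 -0.0952  0.6545]
 offset total [-0.2 11.4 -0.8] dist 11.411760108721195
```

View pics/w8.png

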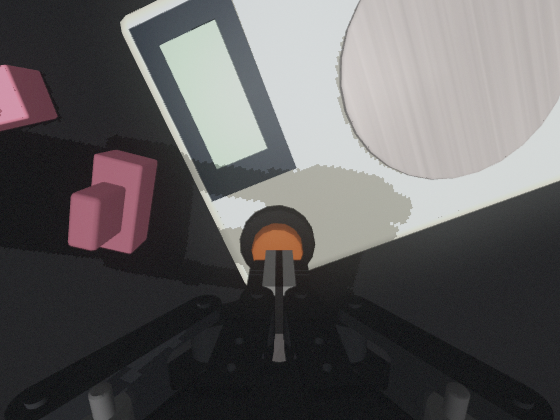

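View pics/sc8z.png

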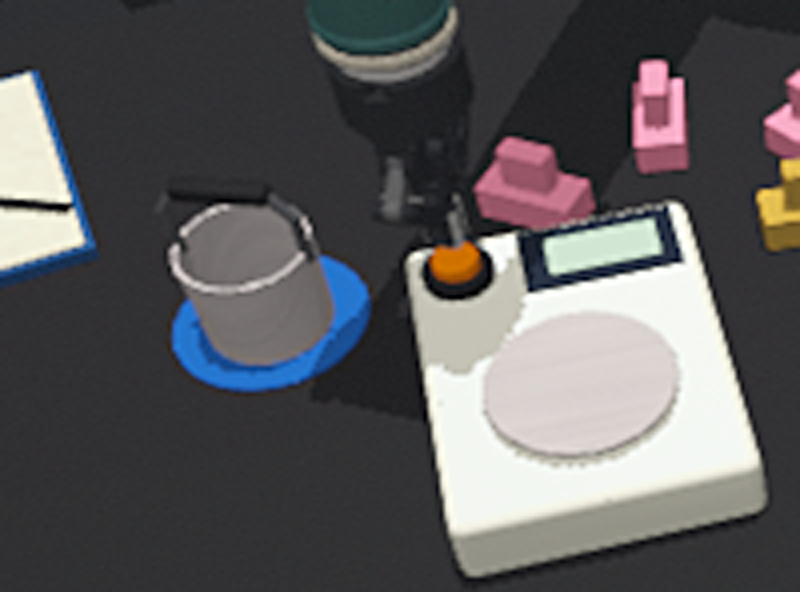

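>>> apply_moves:
  targets:
    - {"offset": [0,8,0],"delta_rot": [0,0,0]}
    - {"offset": [0,6,0],"delta_rot": [0,0,0]}
    - {"offset": [0,4,0],"delta_rot": [0,0,0]}
    - {"offset": [0,0,0],"delta_rot": [0,0,0]}
    - {"offset": [0,0,0],"delta_rot": [0,0,0]}

```text
clock: 14.2
tool_pos: [0.5093, -0.2912, 0.1526]
tcp_rot: [[-0.36, -0.001, 0.933], [-0.933, 0.0, -0.36], [-0.0, -1.0, -0.001]]
wrist_force: [-1.3, 1.5, 2.6]
finger_gap: 0.0
```

>>> apply_moves:
  targets:
    - {"offset": [0,3,0],"delta_rot": [0,0,0]}
    - {"offset": [0,0,0],"delta_rot": [0,0,0]}
    - {"offset": [0,0,0],"delta_rot": [0,0,0]}

```text
clock: 14.5
tool_pos: [0.5095, -0.2914, 0.1499]
tcp_rot: [[-0.36, 0.0, 0.933], [-0.933, -0.0, -0.36], [0.0, -1.0, 0.0]]
wrist_force: [-1.3, 0.3, 4.3]
finger_gap: 0.0002
```

>>> apply_moves:
  targets:
    - {"offset": [0,2,0],"delta_rot": [0,0,0]}
    - {"offset": [0,0,0],"delta_rot": [0,0,0]}
    - {"offset": [0,0,0],"delta_rot": [0,0,0]}

```text
clock: 14.8
tool_pos: [0.5096, -0.2914, 0.1486]
tcp_rot: [[-0.36, 0.0, 0.933], [-0.933, -0.0, -0.36], [0.0, -1.0, 0.0]]
wrist_force: [-3.1, 2.2, 8.8]
finger_gap: 0.0001
```

>>> apply_moves:
  targets:
    - {"offset": [0,1,0],"delta_rot": [0,0,0]}
    - {"offset": [0,0,0],"delta_rot": [0,0,0]}
    - {"offset": [0,0,0],"delta_rot": [0,0,0]}

```text
clock: 15.1
tool_pos: [0.5097, -0.2914, 0.1485]
tcp_rot: [[-0.36, 0.0, 0.933], [-0.933, -0.0, -0.36], [0.0, -1.0, 0.0]]
wrist_force: [-3.9, 4.2, 14.1]
finger_gap: -0.0004
```

>>> apply_moves:
  targets:
    - {"offset": [0,1,0],"delta_rot": [0,0,0]}
    - {"offset": [0,0,0],"delta_rot": [0,0,0]}
    - {"offset": [0,0,0],"delta_rot": [0,0,0]}

```text
clock: 15.4
tool_pos: [0.5097, -0.2914, 0.1484]
tcp_rot: [[-0.36, 0.0, 0.933], [-0.933, -0.0, -0.36], [0.0, -1.0, 0.0]]
wrist_force: [-7.2, 4.1, 19.1]
finger_gap: 0.0004
```

```bash
python3 - <<'E'
from h import *
c=imaging.capture("wrist"); cv2.imwrite("pics/w9.png",cv2.resize(c["img"][150:330,180:400],None,fx=3.3,fy=3.3,interpolation=cv2.INTER_CUBIC))
c2=imaging.capture("scene")
cv2.imwrite("pics/sc9z.png",cv2.resize(c2["img"][200:280,90:190],None,fx=7,fy=7,interpolation=cv2.INTER_CUBIC))
plan([.5093,-.2912,.160],None)
E
```

```text
t 15.5 tcp [ 0.5097 -0.2914  0.1484] jawang -21.088600384284156 joints [-0.5618  0.2427  1.9376 -0.0001  0.9609 -0.1937] gap 0.0002743940043187967 F [-6.6587  4.0586 19.8725]
 offset total [ -0.1 -11.6  -0.4] dist 11.606917102961777
```

View pics/w9.png

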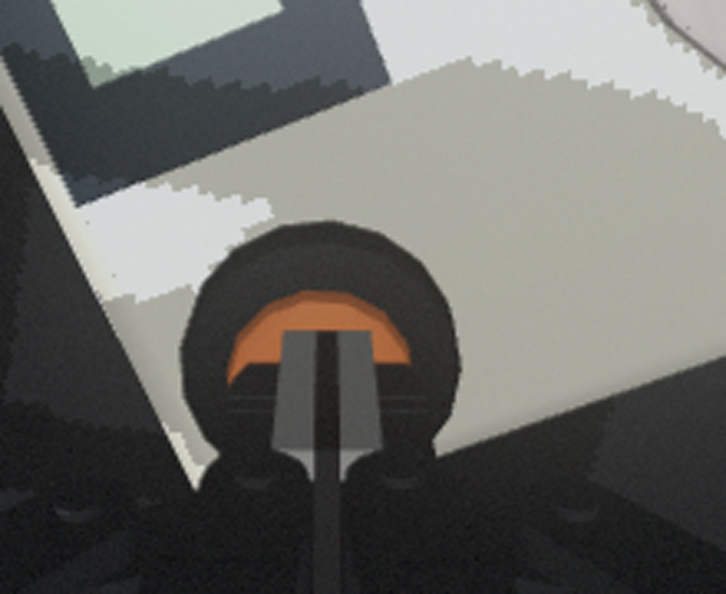

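View pics/sc9z.png

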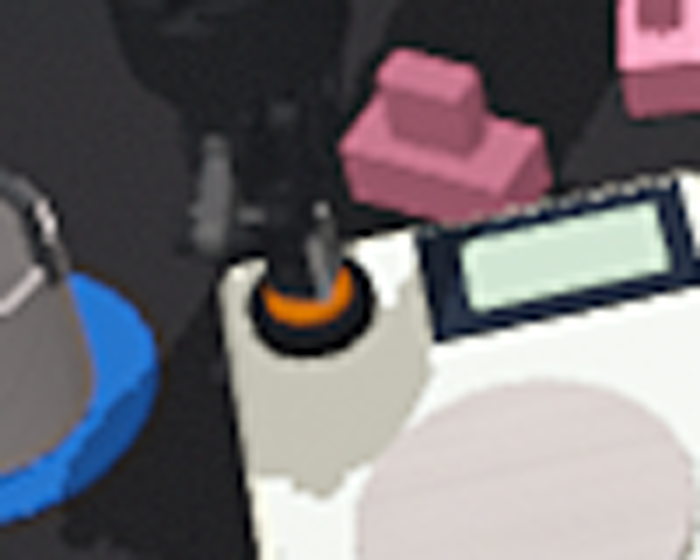

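>>> apply_moves:
  targets:
    - {"offset": [0,-10,0],"delta_rot": [0,0,0]}
    - {"offset": [0,-25,0],"delta_rot": [0,0,0]}
    - {"offset": [0,-35,0],"delta_rot": [0,0,0]}
    - {"offset": [-10,-35,0],"delta_rot": [0,0,0]}
    - {"offset": [-20,-40,0],"delta_rot": [0,0,0]}
    - {"offset": [-20,-30,0],"delta_rot": [0,0,0]}
    - {"offset": [0,0,0],"delta_rot": [0,0,0]}
    - {"offset": [0,0,0],"delta_rot": [0,0,0]}
  claw: 1

```text
clock: 16.3
tool_pos: [0.5279, -0.2445, 0.321]
tcp_rot: [[-0.359, 0.002, 0.933], [-0.933, -0.001, -0.359], [0.0, -1.0, 0.002]]
wrist_force: [-0.6, -0.8, -0.8]
finger_gap: 0.0853
```

```bash
python3 - <<'E'
from h import *
c=imaging.capture("wrist"); cv2.imwrite("pics/w10.png",c["img"])
print([ray(c,px(c,[.63,-.23,.074]),.074)],px(c,[.63,-.23,.074]))
plan([.5093,-.2912,.160],None)
E
```

```text
[array([ 0.63 , -0.23 ,  0.074])] [367.0758 139.3724]
t 16.35 tcp [ 0.5271 -0.2445  0.3194] jawang -21.066868239545418 joints [-0.4771  0.0783  1.7907 -0.0003  1.2737 -0.1093] gap 0.0852286105815984 F [-0.2611 -0.2315  0.184 ]
 offset total [ 49.9 159.4   0.4] dist 167.06560069346983
```

View pics/w10.png

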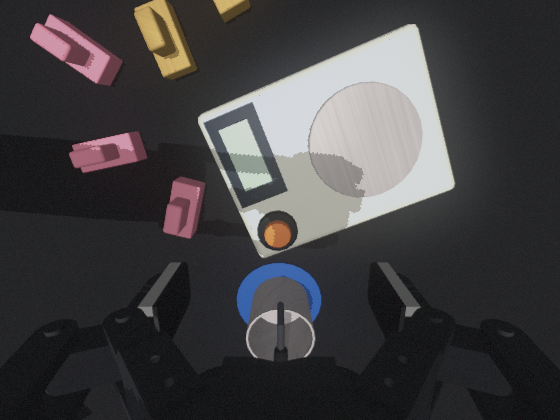

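```bash
python3 - <<'E'
from h import *
plan([.4646,-.4163,.191],-21.09)
E
```

```text
t 16.35 tcp [ 0.5271 -0.2445  0.3194] jawang -21.066868239545418 joints [-0.4771  0.0783  1.7907 -0.0003  1.2737 -0.1093] gap 0.0852286105815984 F [-0.2611 -0.2315  0.184 ]
 offset total [182.7 128.5   3.6] dist 223.3759736454685
 rot option [0.1 0.  0. ]
 rot option [   0.  -180.    -0.1]
```

>>> apply_moves:
  targets:
    - {"offset": [25,0,0.6],"delta_rot": [0,0,0]}
    - {"offset": [40,0,0.8],"delta_rot": [0,0,0]}
    - {"offset": [40,0,0.8],"delta_rot": [0,0,0]}
    - {"offset": [40,0,0.8],"delta_rot": [0,0,0]}
    - {"offset": [37.7,0,0.6],"delta_rot": [0,0,0]}
    - {"offset": [0,28,0],"delta_rot": [0,0,0]}
    - {"offset": [0,0,0],"delta_rot": [0,0,0]}
    - {"offset": [0,0,0],"delta_rot": [0,0,0]}

```text
clock: 17.15
tool_pos: [0.4637, -0.4157, 0.2895]
tcp_rot: [[-0.361, -0.004, 0.933], [-0.933, 0.004, -0.361], [-0.003, -1.0, -0.006]]
wrist_force: [-0.2, 0.2, 0.1]
finger_gap: 0.0854
```

```bash
python3 - <<'E'
from h import *
c=imaging.capture("wrist"); cv2.imwrite("pics/w11.png",c["img"])
plan([.4646,-.4163,.191],-21.09)
E
```

```text
t 17.2 tcp [ 0.4645 -0.4159  0.2912] jawang -21.09502993721909 joints [-0.7702  0.1773  1.7323  0.0001  1.2351 -0.402 ] gap 0.0849493452507674 F [ 0.24   -0.0175 -0.109 ]
 offset total [  0.5 100.2   0.5] dist 100.20928889426426
 rot option [ 0.2 -0.  -0.1]
 rot option [  0.1 180.    0.3]
```

View pics/w11.png

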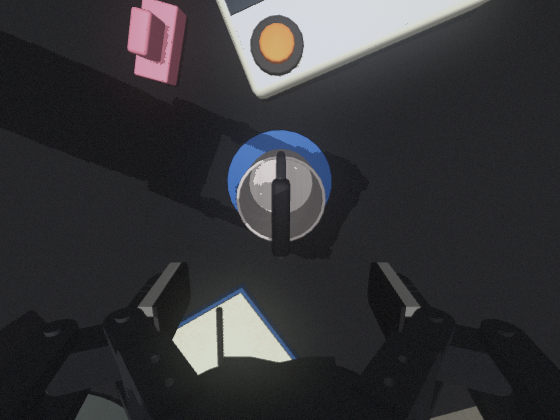

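>>> apply_moves:
  targets:
    - {"offset": [0,20,0.4],"delta_rot": [0,0,0]}
    - {"offset": [0,25,0],"delta_rot": [0,0,0]}
    - {"offset": [0,25,0],"delta_rot": [0,0,0]}
    - {"offset": [0,18,0],"delta_rot": [0,0,0]}
    - {"offset": [0,12,0],"delta_rot": [0,0,0]}
    - {"offset": [0,0,0],"delta_rot": [0,0,0]}
    - {"offset": [0,0,0],"delta_rot": [0,0,0]}

```text
clock: 17.9
tool_pos: [0.4661, -0.4166, 0.1936]
tcp_rot: [[-0.359, 0.001, 0.933], [-0.933, -0.001, -0.359], [0.0, -1.0, 0.001]]
wrist_force: [-0.4, 0.1, -0.1]
finger_gap: 0.0856
```

>>> apply_moves:
  targets:
    - {"offset": [0,0,0],"delta_rot": [0,0,0]}
    - {"offset": [0,0,0],"delta_rot": [0,0,0]}
    - {"offset": [0,0,0],"delta_rot": [0,0,0]}
    - {"offset": [0,0,0],"delta_rot": [0,0,0]}
    - {"offset": [0,0,0],"delta_rot": [0,0,0]}
    - {"offset": [0,0,0],"delta_rot": [0,0,0]}
    - {"offset": [0,0,0],"delta_rot": [0,0,0]}
  claw: 0
  newtons: 50

```text
clock: 18.6
tool_pos: [0.4652, -0.4166, 0.1929]
tcp_rot: [[-0.36, -0.0, 0.933], [-0.933, 0.0, -0.36], [0.0, -1.0, -0.0]]
wrist_force: [-1.6, 0.6, 3.7]
finger_gap: 0.0132
```

>>> apply_moves:
  targets:
    - {"offset": [0,-3,0],"delta_rot": [0,0,0]}
    - {"offset": [0,-15,0],"delta_rot": [0,0,0]}
    - {"offset": [0,-25,0],"delta_rot": [0,0,0]}
    - {"offset": [0,-30,0],"delta_rot": [0,0,0]}
    - {"offset": [0,-35,0],"delta_rot": [0,0,0]}
    - {"offset": [0,-35,0],"delta_rot": [0,0,0]}
    - {"offset": [0,-20,0],"delta_rot": [0,0,0]}
    - {"offset": [0,-5,0],"delta_rot": [0,0,0]}
    - {"offset": [0,0,0],"delta_rot": [0,0,0]}
    - {"offset": [0,0,0],"delta_rot": [0,0,0]}

```text
clock: 19.6
tool_pos: [0.465, -0.4161, 0.3588]
tcp_rot: [[-0.36, -0.002, 0.933], [-0.933, 0.002, -0.36], [-0.001, -1.0, -0.003]]
wrist_force: [0.6, 0.1, -2.8]
finger_gap: 0.0129
```

```bash
python3 - <<'E'
from h import *
plan([.629,-.230,.30],-21.09)
E
```

```text
t 19.6 tcp [ 0.465  -0.4161  0.3588] jawang -21.090994288724975 joints [-0.7699  0.1409  1.6497  0.      1.3538 -0.4018] gap 0.012902640044331974 F [ 0.5523  0.0716 -2.7888]
 offset total [-232.6   58.9   86.3] dist 254.92237930591043
 rot option [ 0.1 -0.  -0.1]
 rot option [  0.1 180.    0.2]
```

>>> apply_moves:
  targets:
    - {"offset": [-16.6,0,6.3],"delta_rot": [0,0,0]}
    - {"offset": [-33,0,12],"delta_rot": [0,0,0]}
    - {"offset": [-33,0,12],"delta_rot": [0,0,0]}
    - {"offset": [-33,0,12],"delta_rot": [0,0,0]}
    - {"offset": [-33,0,12],"delta_rot": [0,0,0]}
    - {"offset": [-33,0,12],"delta_rot": [0,0,0]}
    - {"offset": [-33,0,12],"delta_rot": [0,0,0]}
    - {"offset": [-18,0,8],"delta_rot": [0,0,0]}
    - {"offset": [0,10,0],"delta_rot": [0,0,0]}
    - {"offset": [0,25,0],"delta_rot": [0,0,0]}
    - {"offset": [0,25,0],"delta_rot": [0,0,0]}
    - {"offset": [0,15,0],"delta_rot": [0,0,0]}
    - {"offset": [0,10,0],"delta_rot": [0,0,0]}
    - {"offset": [0,0,0],"delta_rot": [0,0,0]}
    - {"offset": [0,0,0],"delta_rot": [0,0,0]}

```text
clock: 21.1
tool_pos: [0.6299, -0.2311, 0.2762]
tcp_rot: [[-0.36, 0.001, 0.933], [-0.933, -0.0, -0.36], [0.0, -1.0, 0.001]]
wrist_force: [0.6, -0.2, -1.6]
finger_gap: 0.0134
```

```bash
python3 - <<'E'
from h import *
c=imaging.capture("wrist"); cv2.imwrite("pics/w12.png",c["img"])
c2=imaging.capture("scene")
cv2.imwrite("pics/sc12z.png",cv2.resize(c2["img"][150:320,100:260],None,fx=4,fy=3.5,interpolation=cv2.INTER_CUBIC))
plan([.629,-.230,.263],-21.09)
E
```

```text
t 21.2 tcp [ 0.6304 -0.2311  0.2774] jawang -21.109469698414884 joints [-0.3885  0.2723  1.6429 -0.      1.2236 -0.0201] gap 0.01279686065086864 F [-0.1435  1.1488 -0.6789]
 offset total [-0.6 14.4 -1.7] dist 14.494851643962095
 rot option [-0.2 -0.   0. ]
 rot option [ -0.  180.   -0.3]
```

View pics/sc12z.png

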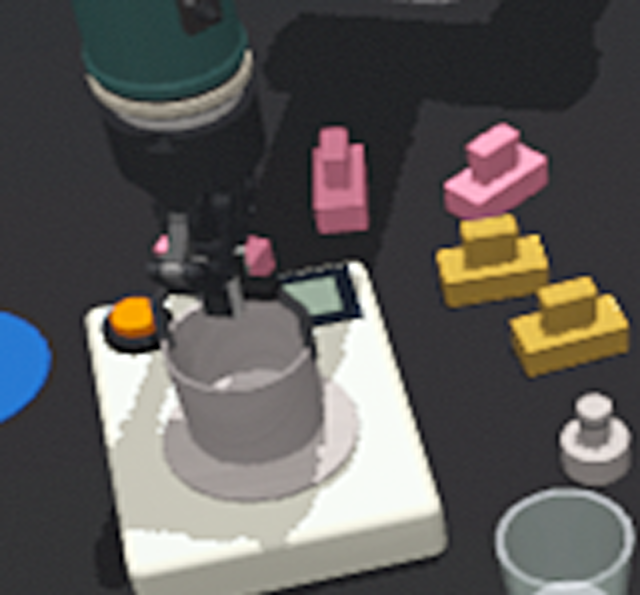

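View pics/w12.png

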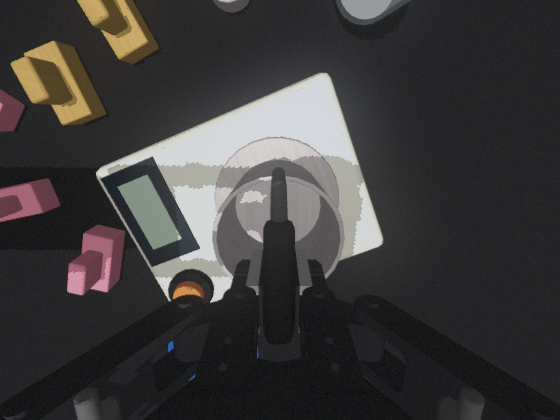

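>>> apply_moves:
  targets:
    - {"offset": [-0.6,4,-1.7],"delta_rot": [0,0,0]}
    - {"offset": [0,4,0],"delta_rot": [0,0,0]}
    - {"offset": [0,2,0],"delta_rot": [0,0,0]}
    - {"offset": [0,1,0],"delta_rot": [0,0,0]}
    - {"offset": [0,0,0],"delta_rot": [0,0,0]}
    - {"offset": [0,0,0],"delta_rot": [0,0,0]}

```text
clock: 21.8
tool_pos: [0.6283, -0.2295, 0.2646]
tcp_rot: [[-0.36, 0.0, 0.933], [-0.933, -0.0, -0.36], [-0.0, -1.0, 0.0]]
wrist_force: [0.3, -0.1, -2.9]
finger_gap: 0.0131
```

>>> apply_moves:
  targets:
    - {"offset": [0,1,0],"delta_rot": [0,0,0]}
    - {"offset": [0,0.5,0],"delta_rot": [0,0,0]}
    - {"offset": [0,0,0],"delta_rot": [0,0,0]}
    - {"offset": [0,0,0],"delta_rot": [0,0,0]}

```text
clock: 22.2
tool_pos: [0.6283, -0.2295, 0.2631]
tcp_rot: [[-0.36, -0.0, 0.933], [-0.933, 0.0, -0.36], [-0.0, -1.0, -0.0]]
wrist_force: [-0.3, 0.2, -1.9]
finger_gap: 0.0128
```

>>> apply_moves:
  targets:
    - {"offset": [0,0.7,0],"delta_rot": [0,0,0]}
    - {"offset": [0,0,0],"delta_rot": [0,0,0]}
    - {"offset": [0,0,0],"delta_rot": [0,0,0]}

```text
clock: 22.5
tool_pos: [0.6284, -0.2295, 0.2629]
tcp_rot: [[-0.36, 0.0, 0.933], [-0.933, -0.0, -0.36], [0.0, -1.0, 0.0]]
wrist_force: [-0.6, 0.1, 1.3]
finger_gap: 0.0132
```

Contact made, so I'll release and rise.

>>> apply_moves:
  targets:
    - {"offset": [0,0,0],"delta_rot": [0,0,0]}
    - {"offset": [0,0,0],"delta_rot": [0,0,0]}
    - {"offset": [0,0,0],"delta_rot": [0,0,0]}
    - {"offset": [0,0,0],"delta_rot": [0,0,0]}
    - {"offset": [0,0,0],"delta_rot": [0,0,0]}
    - {"offset": [0,0,0],"delta_rot": [0,0,0]}
    - {"offset": [0,-5,0],"delta_rot": [0,0,0]}
    - {"offset": [0,-15,0],"delta_rot": [0,0,0]}
    - {"offset": [0,-25,0],"delta_rot": [0,0,0]}
    - {"offset": [0,-30,0],"delta_rot": [0,0,0]}
    - {"offset": [0,-30,0],"delta_rot": [0,0,0]}
    - {"offset": [0,-20,0],"delta_rot": [0,0,0]}
    - {"offset": [0,0,0],"delta_rot": [0,0,0]}
  claw: 1

```text
clock: 23.8
tool_pos: [0.6298, -0.23, 0.3939]
tcp_rot: [[-0.36, 0.009, 0.933], [-0.933, -0.004, -0.36], [0.0, -1.0, 0.01]]
wrist_force: [-0.2, -0.5, 1.0]
finger_gap: 0.0856
```

```bash
python3 - <<'E'
from h import *
c=imaging.capture("wrist"); cv2.imwrite("pics/w13.png",c["img"])
plan([.46,.05,.40],-21)
E
```

```text
t 23.85 tcp [ 0.6291 -0.2298  0.391 ] jawang -21.09399892985203 joints [-0.3874  0.2127  1.5085 -0.      1.4146 -0.0192] gap 0.0854667671986536 F [ 0.4224 -0.0116 -0.581 ]
 offset total [-200.2  -10.6 -258.4] dist 327.05892600601624
 rot option [-0.3 -0.1  0. ]
 rot option [ -0.  179.9  -0.5]
```

View pics/w13.png

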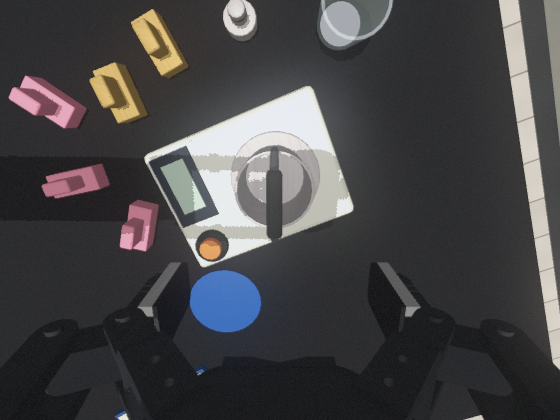

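```bash
python3 - <<'E'
from h import *
plan([.50,.0,.40],-5)
E
```

```text
t 23.85 tcp [ 0.6291 -0.2298  0.391 ] jawang -21.09399892985203 joints [-0.3874  0.2127  1.5085 -0.      1.4146 -0.0192] gap 0.0854667671986536 F [ 0.4224 -0.0116 -0.581 ]
 offset total [-167.9  -10.3 -203.1] dist 263.73998600364797
 rot option [ -0.3 -16.1   0.1]
 rot option [ -0.1 163.9  -0.5]
```

>>> apply_moves:
  targets:
    - {"offset": [-28,-1.7,-34],"delta_rot": [0,0,0]}
    - {"offset": [-28,-1.7,-34],"delta_rot": [0,0,0]}
    - {"offset": [-28,-1.7,-34],"delta_rot": [0,0,0]}
    - {"offset": [-28,-1.7,-34],"delta_rot": [0,0,0]}
    - {"offset": [-28,-1.7,-34],"delta_rot": [0,0,0]}
    - {"offset": [-28,-1.7,-34],"delta_rot": [0,0,0]}
    - {"offset": [0,0,0],"delta_rot": [0,-8,0]}
    - {"offset": [0,0,0],"delta_rot": [0,-8,0]}
    - {"offset": [0,0,0],"delta_rot": [0,0,0]}
    - {"offset": [0,0,0],"delta_rot": [0,0,0]}

```text
clock: 24.85
tool_pos: [0.498, 0.0007, 0.3964]
tcp_rot: [[-0.092, -0.002, 0.996], [-0.996, 0.0, -0.092], [0.0, -1.0, -0.002]]
wrist_force: [-0.2, -0.5, -0.2]
finger_gap: 0.0857
```

```bash
python3 - <<'E'
from h import *
c=imaging.capture("wrist"); cv2.imwrite("pics/w14.png",c["img"])
cv2.imwrite("pics/w14z.png",cv2.resize(c["img"][70:330,150:420],None,fx=2.2,fy=2.2,interpolation=cv2.INTER_CUBIC))
plan([.50,.0,.40],-5)
print(px(c,[.471,-.058,.066]),px(c,[.557,.0145,.066]))
E
```

```text
t 24.9 tcp [0.4982 0.0006 0.3966] jawang -5.27442113541418 joints [-0.0489 -0.1199  1.845  -0.      1.4181  0.0432] gap 0.08544185194695138 F [-0.2109  0.1026  0.3605]
 offset total [ 0.4 -3.4  1.9] dist 3.8734649562179846
 rot option [ 0.1 -0.3  0. ]
 rot option [ -0.  179.7   0.1]
[263.406  217.2506] [323.2695 158.8751]
```

View pics/w14.png

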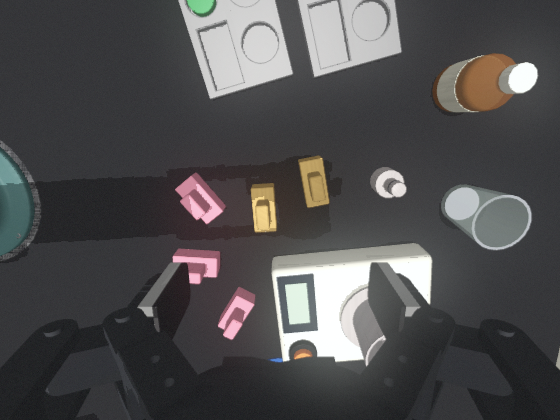

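View pics/w14z.png

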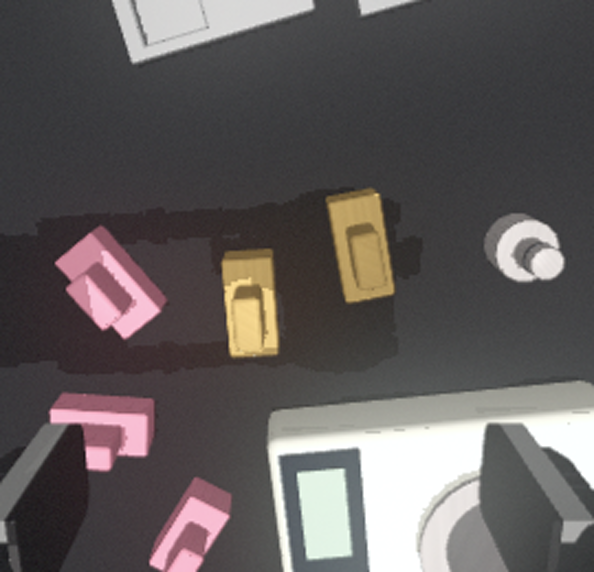

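```bash
python3 - <<'E'
from h import *
c=imaging.capture("top")
cv2.imwrite("pics/t15z.png",cv2.resize(c["img"][170:290,170:370],None,fx=4,fy=4,interpolation=cv2.INTER_CUBIC))
for ce,a,m in blob(c,"yellow"): print("y",ce,a,ray(c,ce,.03)[:2])
E
```

```text
y [420.1017 240.339 ] 59 [ 0.5099 -0.302 ]
```

View pics/t15z.png

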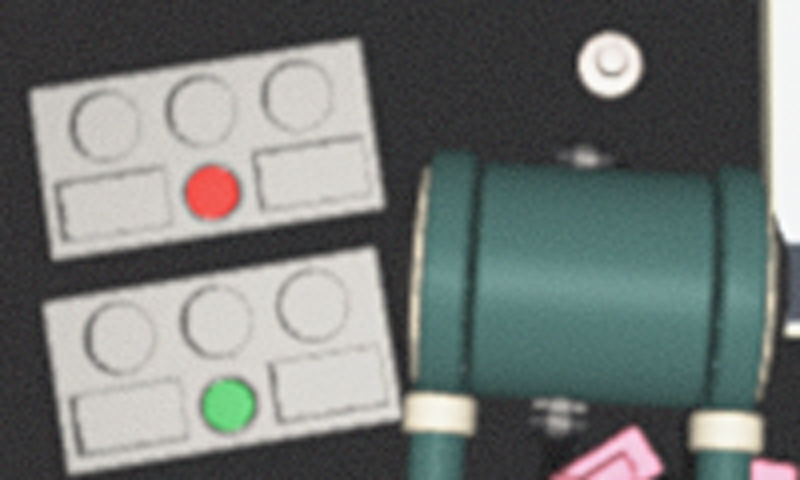

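```bash
cat >> h.py <<'E'
from scipy.optimize import minimize
def boxpts(dx,dy,z0,z1): return np.array([[sx*dx/2,sy*dy/2,z] for sx in(-1,1) for sy in(-1,1) for z in(z0,z1)])
def cyl(d,z0,z1): 
    a=np.linspace(0,2*np.pi,40,endpoint=False); return np.array([[d/2*np.cos(t),d/2*np.sin(t),z] for t in a for z in(z0,z1)])
BAR=[boxpts(.034,.070,0,.03),boxpts(.018,.036,.03,.066)]
RND=[cyl(.042,0,.03),cyl(.021,.03,.066)]
def sil(c,parts,x,y,th,z=0,s=4,roi=None):
    m=np.zeros((420*s,560*s),np.uint8); ca,sa=np.cos(th),np.sin(th)
    for P in parts:
        W=np.column_stack([x+ca*P[:,0]-sa*P[:,1],y+sa*P[:,0]+ca*P[:,1],P[:,2]+z])
        q=(c["R"]@W.T).T+c["t"]; u=(c["camera_matrix"]@q.T).T; u=u[:,:2]/u[:,2:]
        cv2.fillConvexPoly(m,cv2.convexHull(np.round((u+.5)*s).astype(np.int32)),1)
    return m
def fit(c,parts,mask,x0,rot=True):
    M=cv2.resize(mask.astype(np.uint8),None,fx=4,fy=4,interpolation=cv2.INTER_NEAREST)
    def cost(v):
        m=sil(c,parts,v[0]/100,v[1]/100,v[2]/10 if rot else 0); return -(m&M).sum()/((m|M).sum())
    v0=np.array([x0[0]*100,x0[1]*100]+([x0[2]*10] if rot else []))
    simp=np.vstack([v0]+[v0+np.eye(len(v0))[i]*(1. if i<2 else 1) for i in range(len(v0))])
    b=minimize(cost,v0,method="Nelder-Mead",options=dict(initial_simplex=simp,xatol=.01,fatol=1e-4))
    v=b.x; return np.array([v[0]/100,v[1]/100,v[2]/10 if rot else 0]),-b.fun
def outline(c,img,parts,v,col=(255,0,0)):
    m=cv2.resize(sil(c,parts,*v),(560,420),interpolation=cv2.INTER_AREA); cs,_=cv2.findContours(m,0,1); cv2.drawContours(img,cs,-1,col,1)
def barmask(c):
    h=cv2.cvtColor(c["img"],cv2.COLOR_BGR2HSV); m=((h[...,0]>=12)&(h[...,0]<=32)&(h[...,1]>75)&(h[...,2]>45)).astype(np.uint8)
    n,l,st,ce=cv2.connectedComponentsWithStats(m); return [(ce[i],st[i][4],l==i) for i in range(1,n) if st[i][4]>500]
E
python3 - <<'E'
from h import *
c=imaging.capture("wrist"); im=c["img"].copy()
for ce,a,m in barmask(c):
    p=ray(c,ce,.03); v,f=fit(c,BAR,m,[p[0],p[1],0]); print(ce,a,v,np.degrees(v[2]),f); 
    if f>.6: outline(c,im,BAR,v)
for d in imaging.masks_of("bar0_c",c): print(np.argwhere(d["region"]).mean(0)[::-1],d["region"].sum(),d["p"])
for d in imaging.masks_of("round0_c",c):
    m=d["region"]; ce=np.argwhere(m).mean(0)[::-1]; p=ray(c,ce,.03); v,f=fit(c,RND,m,p[:2],False); print("round",ce,v,f,d["p"]); f>.5 and outline(c,im,RND,v)
cv2.imwrite("pics/w15z.png",cv2.resize(im[120:260,200:430],None,fx=3.4,fy=3.4,interpolation=cv2.INTER_CUBIC))
E
```

```text
[482.0248  82.6692] 2382 [ 0.8074  0.1658 -0.7852] -44.987797247309075 -0.0
[313.2588 180.9188] 1244 [ 0.5929 -0.015  -0.1   ] -5.729577951308233 -0.0
[263.2883 207.085 ] 1176 [ 0.5155 -0.0367 -0.2667] -15.278874536821956 -0.0
[235.4829 311.4224] 1108 0.94
[197.8929 262.667 ] 1111 0.84
[198.73   198.1332] 1426 0.61
[313.1523 180.8485] 1175 0.56
[237.4728  44.4782] 7747 0.18h.py:50: RuntimeWarning: overflow encountered in scalar negative
  m=sil(c,parts,v[0]/100,v[1]/100,v[2]/10 if rot else 0); return -(m&M).sum()/((m|M).sum())
```

View pics/w15z.png

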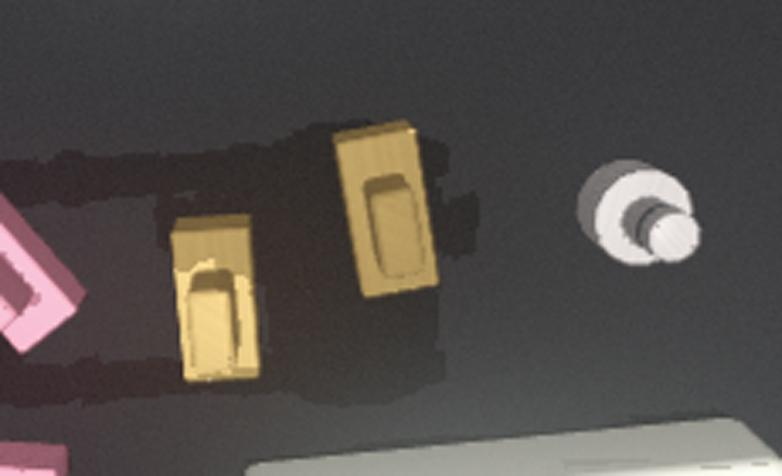

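```bash
sed -i 's|return -(m&M).sum()/((m.M).sum())|return -float((m\&M).sum())/float((m\|M).sum())|' h.py; grep -n "float((m" h.py
python3 - <<'E'
from h import *
c=imaging.capture("wrist"); im=c["img"].copy()
for ce,a,m in barmask(c):
    p=ray(c,ce,.03); v,f=fit(c,BAR,m,[p[0],p[1],0]); print(ce,a,v,np.degrees(v[2]),f); 
    if f>.6: outline(c,im,BAR,v)
g=c["img"].min(2); m=(g>75).astype(np.uint8); n,l,st,ce=cv2.connectedComponentsWithStats(m); i=l[186,387]; m=l==i; print(st[i])
p=ray(c,ce[i],.03); v,f=fit(c,RND,m,p[:2],False); print("round",v,f); outline(c,im,RND,v)
cv2.imwrite("pics/w15z.png",cv2.resize(im[120:260,200:430],None,fx=3.4,fy=3.4,interpolation=cv2.INTER_CUBIC))
E
```

```text
50:        m=sil(c,parts,v[0]/100,v[1]/100,v[2]/10 if rot else 0); return -float((m&M).sum())/float((m|M).sum())
[481.4162  83.0366] 2376 [0.7774 0.0891 0.0201] 1.1490040015520493 0.7233723958333333
[312.8345 180.8458] 1239 [ 0.547  -0.0244  0.1123] 6.4334508646381385 0.9636625739424367
[262.9036 207.0333] 1172 [ 0.4691 -0.0588 -0.041 ] -2.347174837320695 0.9651804001890657
[369 167  37  32 904]
round [ 0.6556 -0.036   0.    ] 0.9664876622935219
```

View pics/w15z.png

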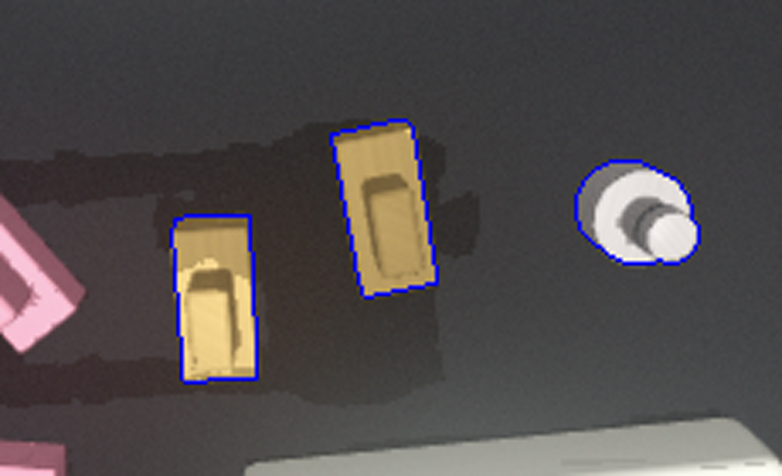

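>>> apply_moves:
  targets:
    - {"offset": [-35,0,-7],"delta_rot": [0,0,0]}
    - {"offset": [-35,0,-7],"delta_rot": [0,0,0]}
    - {"offset": [-35,0,-7],"delta_rot": [0,0,0]}
    - {"offset": [-35,0,-7],"delta_rot": [0,0,0]}
    - {"offset": [-35,0,-7],"delta_rot": [0,0,0]}
    - {"offset": [-25,0,-7],"delta_rot": [0,-7,0]}
    - {"offset": [0,0,0],"delta_rot": [0,-7,0]}
    - {"offset": [0,0,0],"delta_rot": [0,0,0]}
    - {"offset": [0,0,0],"delta_rot": [0,0,0]}

```text
clock: 26.05
tool_pos: [0.4745, 0.2035, 0.3976]
tcp_rot: [[0.152, -0.0, 0.988], [-0.988, -0.0, 0.152], [0.0, -1.0, -0.0]]
wrist_force: [-0.2, 0.1, 0.0]
finger_gap: 0.0857
```

```bash
python3 - <<'E'
from h import *
c=imaging.capture("wrist"); cv2.imwrite("pics/w16.png",c["img"])
plan([.46,.2,.40],9)
E
```

```text
t 26.1 tcp [0.4745 0.2032 0.3976] jawang 8.71313421727438 joints [ 0.3565 -0.0851  1.8117 -0.0001  1.415   0.2044] gap 0.08516317205076793 F [-0.6129 -0.3515 -0.1008]
 offset total [  1.   -2.4 -14.8] dist 15.053508061949938
 rot option [ 0.  -0.3  0. ]
 rot option [ -0.  179.7   0. ]
```

View pics/w16.png

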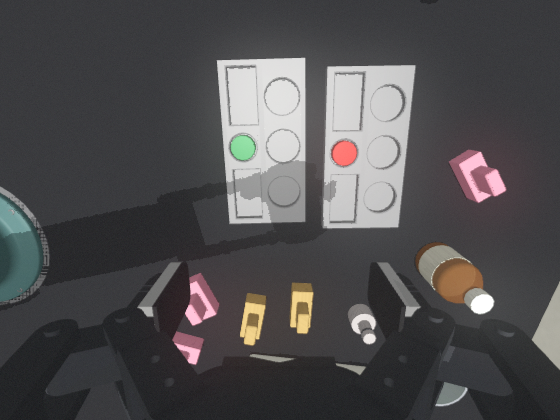

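```bash
cat >> h.py <<'E'
TRAY=[boxpts(.118,.232,0,.018)]
def traymask(c,seed):
    g=c["img"].max(2); m=(g>75).astype(np.uint8); n,l,st,ce=cv2.connectedComponentsWithStats(m); k=(l==l[seed[1],seed[0]]).astype(np.uint8)
    ct=max(cv2.findContours(k,0,2)[0],key=cv2.contourArea); o=np.zeros_like(k); cv2.drawContours(o,[ct],-1,1,-1)
    o=cv2.morphologyEx(o,cv2.MORPH_OPEN,np.ones((7,7),np.uint8)); return o
def nest(v,xy,z=0): ca,sa=np.cos(v[2]),np.sin(v[2]); return np.array([v[0]+ca*xy[0]-sa*xy[1],v[1]+sa*xy[0]+ca*xy[1],z])
E
python3 - <<'E'
from h import *
for name,seed in (("wrist",(263,150)),("top",(240,252))):
    c=imaging.capture(name); im=c["img"].copy()
    m=traymask(c,seed); p=ray(c,np.argwhere(m).mean(0)[::-1],.01)
    v,f=fit(c,TRAY,m,[p[0],p[1],.13]); print(name,v,np.degrees(v[2]),f,m.sum())
    outline(c,im,TRAY,v)
    for xy in [(.027,-.068),(.027,0),(.027,.068),(-.028,-.07),(-.028,.07),(-.031,0)]:
        q=px(c,nest(v,xy,.018 if xy[0]!=-.031 else .022)); cv2.drawMarker(im,tuple(np.round(q).astype(int)),(255,0,255),0,5)
        print(xy,nest(v,xy)[:2])
    sx=(200,50) if name=="wrist" else (170,220)
    cv2.imwrite(f"pics/tray_{name}.png",cv2.resize(im[sx[1]:sx[1]+190 if name=="wrist" else sx[1]+80,sx[0]:sx[0]+130],None,fx=3,fy=3,interpolation=cv2.INTER_CUBIC))
E
```

```text
wrist [0.4682 0.2469 0.3854] 22.08004334419969 0.3996809803618658 33019
(0.027, -0.068) [0.5188 0.194 ]
(0.027, 0) [0.4932 0.257 ]
(0.027, 0.068) [0.4676 0.3201]
(-0.028, -0.07) [0.4685 0.1715]
(-0.028, 0.07) [0.4159 0.3012]
(-0.031, 0) [0.4394 0.2352]
top [ 0.4427  0.3429 -0.2169] -12.429186239818955 0.3149274131404433 10936
(0.027, -0.068) [0.4545 0.2707]
(0.027, 0) [0.4691 0.3371]
(0.027, 0.068) [0.4837 0.4035]
(-0.028, -0.07) [0.4003 0.2806]
(-0.028, 0.07) [0.4305 0.4173]
(-0.031, 0) [0.4125 0.3496]
```

View pics/tray_wrist.png

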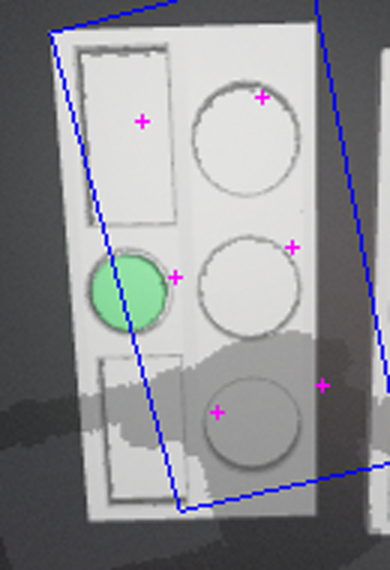

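View pics/tray_top.png

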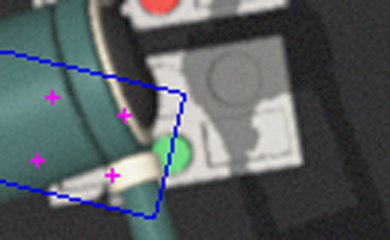

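```bash
cat > tray.py <<'E'
from h import *
from scipy.optimize import least_squares
def trayfit(c,feat):
    """feat: list of (u,v in image, tx,ty,z)"""
    def res(v): return np.concatenate([px(c,nest(v,(a,b),z))-np.array([u,w]) for u,w,a,b,z in feat])
    s=least_squares(res,[.45,.23,.13],loss="soft_l1"); return s.x,res(s.x).reshape(-1,2)
E
python3 - <<'E'
from tray import *
c=imaging.capture("wrist")
F=[(51,33,-.059,.116,.018),(316,23,.059,.116,.018),(91,521,-.059,-.116,.018),(316,515,.059,-.116,.018),(246,140,.027,.068,.018),(249,288,.027,0,.018),(252,423,.027,-.068,.018),
(77,48,-.048,.108,.018),(168,43,-.008,.108,.018),(176,223,-.008,.032,.018),(90,226,-.048,.032,.018),(128,292,-.031,0,.022)]
F=[(200+u/3-.3,50+v/3-.3,a,b,z) for u,v,a,b,z in F]
v,res=trayfit(c,F); print(v,np.degrees(v[2])); print(res.round(1).tolist())
im=cv2.resize(c["img"],None,fx=3,fy=3,interpolation=cv2.INTER_CUBIC)
for xy in [(.027,-.068),(.027,0),(.027,.068)]:
    q=[px(c,nest(v,(xy[0]+.024*np.cos(t),xy[1]+.024*np.sin(t)),.018)) for t in np.linspace(0,6.28,60)]; cv2.polylines(im,[np.round((np.array(q)+.3)*3).astype(int)],True,(255,0,0),1); print(xy,nest(v,xy)[:2])
for xy in [(-.028,-.07),(-.028,.07),(0,0)]:
    w,h=(.02,.038) if xy!=(0,0) else (.059,.116)
    q=[px(c,nest(v,(xy[0]+a*w,xy[1]+b*h),.018)) for a,b in((-1,-1),(1,-1),(1,1),(-1,1))]; cv2.polylines(im,[np.round((np.array(q)+.3)*3).astype(int)],True,(255,0,0),1); print(xy,nest(v,xy)[:2])
cv2.imwrite("pics/tw2.png",im[150:720,600:990])
E
```

```text
[0.4496 0.2295 0.1793] 10.275885436461328
[[-0.1, -1.2], [0.2, -0.4], [-0.5, -0.0], [0.3, 0.1], [0.3, -0.4], [0.4, 0.4], [0.4, 1.2], [-0.0, 0.1], [-0.5, 0.9], [-0.6, -0.2], [-0.2, -0.5], [0.2, 0.5]]
(0.027, -0.068) [0.4883 0.1674]
(0.027, 0) [0.4762 0.2343]
(0.027, 0.068) [0.464  0.3012]
(-0.028, -0.07) [0.4345 0.1556]
(-0.028, 0.07) [0.4095 0.2934]
(0, 0) [0.4496 0.2295]
```

View pics/tw2.png

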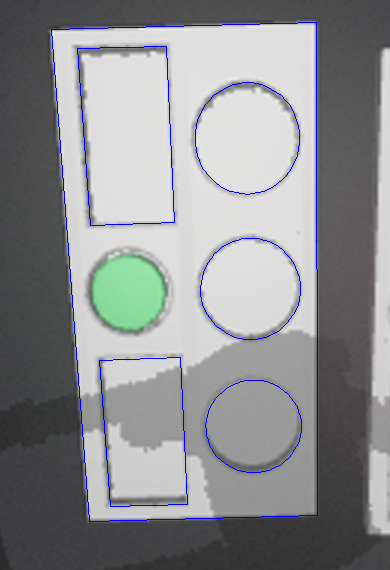

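```bash
python3 - <<'E'
from h import *
plan([.4691,-.0588,.22],-2.35)
E
```

```text
t 26.25 tcp [0.4745 0.203  0.3976] jawang 8.765676394151381 joints [ 0.3561 -0.0852  1.8118 -0.0001  1.415   0.2031] gap 0.08573271885925353 F [ 0.7129  0.0478 -0.6417]
 offset total [258.  177.6 -45.3] dist 316.4558258476279
 rot option [-0.  11.1  0. ]
 rot option [   0.  -168.9    0. ]
```

>>> apply_moves:
  targets:
    - {"offset": [32,22,-5.7],"delta_rot": [0,0,0]}
    - {"offset": [32,22,-5.7],"delta_rot": [0,0,0]}
    - {"offset": [32,22,-5.7],"delta_rot": [0,0,0]}
    - {"offset": [32,22,-5.7],"delta_rot": [0,0,0]}
    - {"offset": [32,22,-5.7],"delta_rot": [0,0,0]}
    - {"offset": [32,22,-5.7],"delta_rot": [0,0,0]}
    - {"offset": [32,22,-5.7],"delta_rot": [0,0,0]}
    - {"offset": [32,22,-5.5],"delta_rot": [0,0,0]}
    - {"offset": [2,1.6,0],"delta_rot": [0,5.5,0]}
    - {"offset": [0,0,0],"delta_rot": [0,5.6,0]}
    - {"offset": [0,0,0],"delta_rot": [0,0,0]}
    - {"offset": [0,0,0],"delta_rot": [0,0,0]}
  claw: 0.65

```text
clock: 27.45
tool_pos: [0.4695, -0.0586, 0.2202]
tcp_rot: [[-0.037, 0.0, 0.999], [-0.999, -0.0, -0.037], [0.0, -1.0, 0.0]]
wrist_force: [-0.3, 0.3, -0.0]
finger_gap: 0.0554
```

```bash
python3 - <<'E'
from h import *
c=imaging.capture("wrist"); im=c["img"].copy()
for ce,a,m in barmask(c):
    p=ray(c,ce,.03); v,f=fit(c,BAR,m,[p[0],p[1],0]); print(ce,a,v,np.degrees(v[2]),f); outline(c,im,BAR,v)
cv2.imwrite("pics/w17.png",im)
plan([.4691,-.0588,.107],-2.35)
E
```

```text
[366.3501 158.7021] 4156 [ 0.5463 -0.0247  0.1034] 5.9227012778576205 0.9722630959387876
[278.0028 198.6466] 3164 [ 0.469  -0.0587 -0.0266] -1.5268266327144087 0.9769783612176928
t 27.5 tcp [ 0.4696 -0.0584  0.2203] jawang -2.1181518386801303 joints [-0.1764 -0.0519  2.1126  0.      1.0802 -0.1394] gap 0.05560021068518306 F [-0.236  -0.9946  0.3268]
 offset total [  0.4 113.3  -0.6] dist 113.32291999658936
 rot option [-0.   0.2  0. ]
 rot option [   0.  -179.8    0.1]
```

View pics/w17.png

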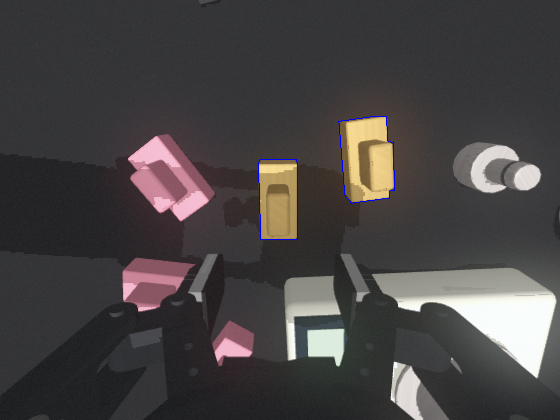

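>>> apply_moves:
  targets:
    - {"offset": [0,25,-0.5],"delta_rot": [0,0,0]}
    - {"offset": [0,30,0],"delta_rot": [0,0,0]}
    - {"offset": [0,28,0],"delta_rot": [0,0,0]}
    - {"offset": [0,20,0],"delta_rot": [0,0,0]}
    - {"offset": [0,10,0],"delta_rot": [0,0,0]}
    - {"offset": [0,0,0],"delta_rot": [0,0,0]}

```text
clock: 28.1
tool_pos: [0.4681, -0.0579, 0.1059]
tcp_rot: [[-0.037, -0.003, 0.999], [-0.999, 0.0, -0.037], [-0.0, -1.0, -0.003]]
wrist_force: [-0.1, -0.6, -0.2]
finger_gap: 0.0557
```

>>> apply_moves:
  targets:
    - {"offset": [0,0,0],"delta_rot": [0,0,0]}
    - {"offset": [0,0,0],"delta_rot": [0,0,0]}
    - {"offset": [0,0,0],"delta_rot": [0,0,0]}
    - {"offset": [0,0,0],"delta_rot": [0,0,0]}
    - {"offset": [0,0,0],"delta_rot": [0,0,0]}
    - {"offset": [0,0,0],"delta_rot": [0,0,0]}
  claw: 0
  newtons: 70

```text
clock: 28.7
tool_pos: [0.4699, -0.0585, 0.1084]
tcp_rot: [[-0.038, 0.002, 0.999], [-0.999, -0.0, -0.038], [0.0, -1.0, 0.002]]
wrist_force: [-1.5, 0.4, 5.5]
finger_gap: 0.0168
```

>>> apply_moves:
  targets:
    - {"offset": [0,-3,0],"delta_rot": [0,0,0]}
    - {"offset": [0,-15,0],"delta_rot": [0,0,0]}
    - {"offset": [0,-30,0],"delta_rot": [0,0,0]}
    - {"offset": [0,-30,0],"delta_rot": [0,0,0]}
    - {"offset": [0,-22,0],"delta_rot": [0,0,0]}
    - {"offset": [0,0,0],"delta_rot": [0,0,0]}
    - {"offset": [0,0,0],"delta_rot": [0,0,0]}

```text
clock: 29.4
tool_pos: [0.4683, -0.0581, 0.2061]
tcp_rot: [[-0.038, -0.001, 0.999], [-0.999, 0.0, -0.038], [-0.0, -1.0, -0.001]]
wrist_force: [-0.9, 0.2, -4.1]
finger_gap: 0.0169
```

```bash
python3 - <<'E'
from h import *
c=imaging.capture("wrist"); im=c["img"].copy();cv2.imwrite("pics/w18.png",im)
plan([.4345,.1556,.207],10.28)
E
```

```text
t 29.45 tcp [ 0.4676 -0.058   0.2052] jawang -2.1944754330072613 joints [-0.1763 -0.037   2.129   0.      1.0525 -0.138 ] gap 0.01697008466895586 F [-0.8394 -0.3036 -5.273 ]
 offset total [-212.2   -1.6  -41.3] dist 216.17689327519503
 rot option [  0.2 -12.5  -0. ]
 rot option [  0.1 167.5   0.2]
```

View pics/w18.png

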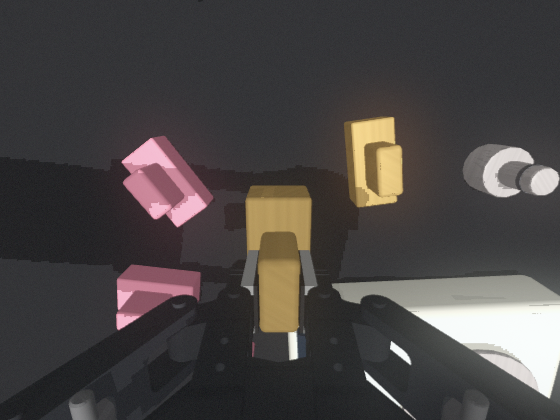

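>>> apply_moves:
  targets:
    - {"offset": [-20,0,-4],"delta_rot": [0,0,0]}
    - {"offset": [-35,0,-7],"delta_rot": [0,0,0]}
    - {"offset": [-35,0,-7],"delta_rot": [0,0,0]}
    - {"offset": [-35,0,-7],"delta_rot": [0,0,0]}
    - {"offset": [-35,0,-7],"delta_rot": [0,0,0]}
    - {"offset": [-35,0,-6],"delta_rot": [0,0,0]}
    - {"offset": [-17.2,0,-4],"delta_rot": [0,-6,0]}
    - {"offset": [0,0,0],"delta_rot": [0,-6.5,0]}
    - {"offset": [0,0,0],"delta_rot": [0,0,0]}
    - {"offset": [0,0,0],"delta_rot": [0,0,0]}
    - {"offset": [0,0,0],"delta_rot": [0,0,0]}

```text
clock: 30.55
tool_pos: [0.4346, 0.1549, 0.2059]
tcp_rot: [[0.176, -0.002, 0.984], [-0.984, -0.001, 0.176], [0.0, -1.0, -0.002]]
wrist_force: [-0.5, 0.1, -5.7]
finger_gap: 0.0174
```

```bash
python3 - <<'E'
from h import *
c=imaging.capture("wrist"); im=c["img"].copy()
plan([.4345,.1556,.130],10.28)
s=r.read_state(); p=s["tool_pos"]; R=np.array(s["tcp_rot"])
outline(c,im,BAR,(p[0],p[1],np.arctan2(R[1,2],R[0,2]),p[2]-.108))
cv2.imwrite("pics/w19.png",im)
E
```

```text
t 30.6 tcp [0.4348 0.1548 0.2063] jawang 10.168977570831848 joints [ 0.2881 -0.0586  2.1473 -0.      1.0542  0.1106] gap 0.016796918576144227 F [ 0.3885  0.0605 -4.6998]
 offset total [-0.8 76.3 -0.1] dist 76.28211200251515
 rot option [ 0.1 -0.1  0. ]
 rot option [ -0.  179.9   0.1]
```

View pics/w19.png

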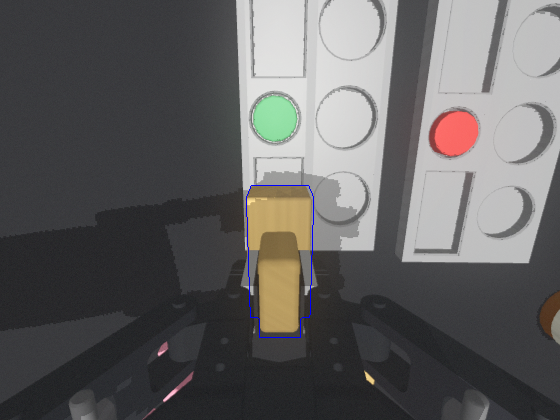

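```bash
python3 - <<'E'
from h import *
c=imaging.capture("wrist"); im=c["img"]
s=r.read_state(); p=s["tool_pos"]; R=np.array(s["tcp_rot"]); th=np.arctan2(R[1,2],R[0,2])
a=cv2.resize(im[160:350,200:360],None,fx=3,fy=3,interpolation=cv2.INTER_CUBIC); b=a.copy()
for dy,z,col in((0,.108,(255,0,0)),):
    m=cv2.resize(sil(c,BAR,p[0],p[1],th,p[2]-z),(1680,1260),interpolation=cv2.INTER_AREA)[480:1050,600:1080]
    cv2.drawContours(b,cv2.findContours(m,0,1)[0],-1,col,1)
cv2.imwrite("pics/w19z.png",np.hstack([a,b])[:, :800] if 0 else cv2.resize(np.hstack([a,b]),None,fx=.83,fy=.83))
E
```

```text
(no output)
```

View pics/w19z.png

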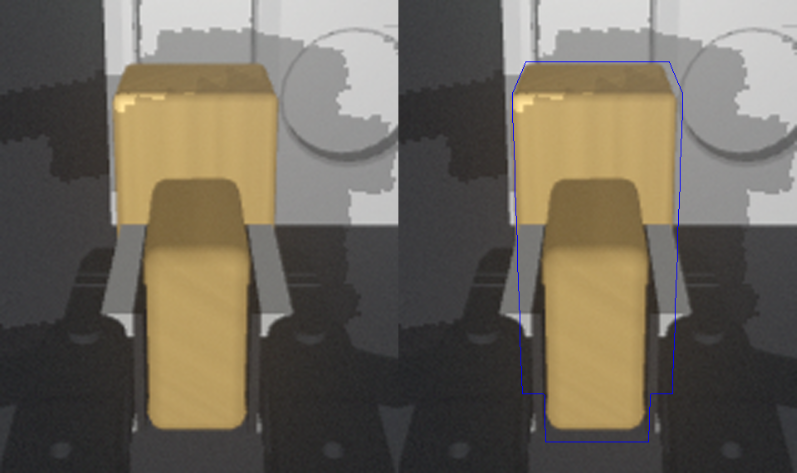

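>>> apply_moves:
  targets:
    - {"offset": [-0.8,20,0],"delta_rot": [0,0,0]}
    - {"offset": [0,25,0],"delta_rot": [0,0,0]}
    - {"offset": [0,18,0],"delta_rot": [0,0,0]}
    - {"offset": [0,9,0],"delta_rot": [0,0,0]}
    - {"offset": [0,0,0],"delta_rot": [0,0,0]}
    - {"offset": [0,0,0],"delta_rot": [0,0,0]}

```text
clock: 31.25
tool_pos: [0.4356, 0.1562, 0.1356]
tcp_rot: [[0.178, 0.001, 0.984], [-0.984, 0.0, 0.178], [-0.0, -1.0, 0.001]]
wrist_force: [0.1, 0.2, -3.8]
finger_gap: 0.0169
```

```bash
python3 - <<'E'
from h import *
c=imaging.capture("wrist"); cv2.imwrite("pics/w20.png",cv2.resize(c["img"][80:360,150:420],None,fx=2.2,fy=2.2))
plan([.4345,.1556,.114],10.28)
E
```

```text
t 31.3 tcp [0.436  0.1563 0.1361] jawang 10.280198290284634 joints [0.2905 0.0364 2.2034 0.     0.8997 0.1111] gap 0.01712672478996784 F [ 0.0476  0.1177 -5.0039]
 offset total [ 0.5 22.1 -1.6] dist 22.147621932334577
 rot option [-0.1  0.  -0. ]
 rot option [  -0.  -180.     0.2]
```

View pics/w20.png

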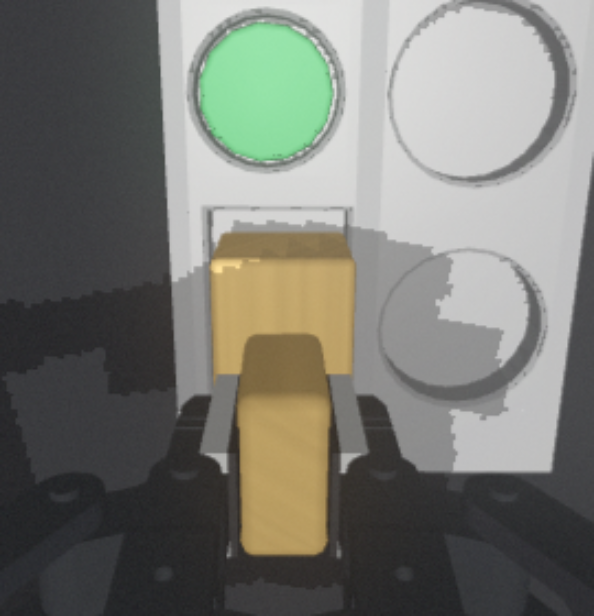

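>>> apply_moves:
  targets:
    - {"offset": [0.5,3,-1.6],"delta_rot": [0,0,0]}
    - {"offset": [0,4,0],"delta_rot": [0,0,0]}
    - {"offset": [0,4,0],"delta_rot": [0,0,0]}
    - {"offset": [0,4,0],"delta_rot": [0,0,0]}
    - {"offset": [0,0,0],"delta_rot": [0,0,0]}
    - {"offset": [0,0,0],"delta_rot": [0,0,0]}

```text
clock: 31.9
tool_pos: [0.4333, 0.1554, 0.1197]
tcp_rot: [[0.179, -0.001, 0.984], [-0.984, -0.0, 0.179], [0.0, -1.0, -0.001]]
wrist_force: [0.6, -0.5, -6.1]
finger_gap: 0.017
```

>>> apply_moves:
  targets:
    - {"offset": [0,2,0],"delta_rot": [0,0,0]}
    - {"offset": [0,2,0],"delta_rot": [0,0,0]}
    - {"offset": [0,1.5,0],"delta_rot": [0,0,0]}
    - {"offset": [0,0,0],"delta_rot": [0,0,0]}

```text
clock: 32.3
tool_pos: [0.4336, 0.1554, 0.1145]
tcp_rot: [[0.179, 0.0, 0.984], [-0.984, 0.0, 0.179], [-0.0, -1.0, 0.0]]
wrist_force: [-0.4, -0.4, -5.4]
finger_gap: 0.0169
```

```bash
python3 - <<'E'
from h import *
c=imaging.capture("wrist"); cv2.imwrite("pics/w21.png",cv2.resize(c["img"][80:360,150:420],None,fx=2.2,fy=2.2))
plan([.4345,.1556,.114],10.28)
E
```

```text
t 32.35 tcp [0.4336 0.1554 0.1145] jawang 10.311169942481865 joints [ 0.2902  0.0664  2.2213 -0.      0.8537  0.1102] gap 0.01716760055607858 F [-0.6483  0.642  -4.3149]
 offset total [0.  0.5 1. ] dist 1.0723185362253118
 rot option [-0.  0. -0.]
 rot option [  -0. -180.    0.]
```

View pics/w21.png

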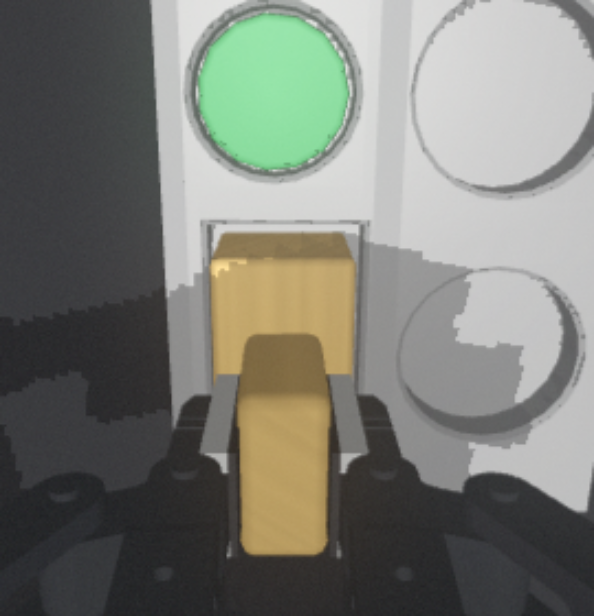

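Inside the nest and centred. It goes down to the floor next.

>>> apply_moves:
  targets:
    - {"offset": [0,1,0],"delta_rot": [0,0,0]}
    - {"offset": [0,0,0],"delta_rot": [0,0,0]}
    - {"offset": [0,0,0],"delta_rot": [0,0,0]}

```text
clock: 32.65
tool_pos: [0.4336, 0.1554, 0.1144]
tcp_rot: [[0.179, -0.0, 0.984], [-0.984, -0.0, 0.179], [0.0, -1.0, -0.0]]
wrist_force: [-3.9, -1.0, 6.2]
finger_gap: 0.0169
```

>>> apply_moves:
  targets:
    - {"offset": [0,1,0],"delta_rot": [0,0,0]}
    - {"offset": [0,0,0],"delta_rot": [0,0,0]}
    - {"offset": [0,0,0],"delta_rot": [0,0,0]}

```text
clock: 32.95
tool_pos: [0.4337, 0.1555, 0.1144]
tcp_rot: [[0.179, -0.0, 0.984], [-0.984, -0.0, 0.179], [0.0, -1.0, -0.0]]
wrist_force: [-7.6, -2.4, 14.0]
finger_gap: 0.0171
```

>>> apply_moves:
  targets:
    - {"offset": [0,-1.5,0],"delta_rot": [0,0,0]}
    - {"offset": [0,0,0],"delta_rot": [0,0,0]}
    - {"offset": [0,0,0],"delta_rot": [0,0,0]}
    - {"offset": [0,0,0],"delta_rot": [0,0,0]}
    - {"offset": [0,0,0],"delta_rot": [0,0,0]}
    - {"offset": [0,-5,0],"delta_rot": [0,0,0]}
    - {"offset": [0,-15,0],"delta_rot": [0,0,0]}
    - {"offset": [0,-30,0],"delta_rot": [0,0,0]}
    - {"offset": [0,-35,0],"delta_rot": [0,0,0]}
    - {"offset": [0,-30,0],"delta_rot": [0,0,0]}
    - {"offset": [0,0,0],"delta_rot": [0,0,0]}
  claw: 0.5

```text
clock: 34.05
tool_pos: [0.4365, 0.1563, 0.2344]
tcp_rot: [[0.179, 0.01, 0.984], [-0.984, 0.003, 0.179], [-0.001, -1.0, 0.01]]
wrist_force: [0.4, 0.2, 0.4]
finger_gap: 0.0433
```

```bash
python3 - <<'E'
from h import *
c=imaging.capture("wrist"); cv2.imwrite("pics/w22.png",c["img"])
plan([.5463,-.0247,.230],6)
E
```

```text
t 34.1 tcp [0.4352 0.1559 0.232 ] jawang 10.30680214953941 joints [ 0.2902 -0.0895  2.1243 -0.      1.1005  0.1103] gap 0.042881623425126573 F [ 0.163  -0.9237 -0.0109]
 offset total [197.6   2.4  76.9] dist 212.0668735993901
 rot option [-0.4  4.3 -0.1]
 rot option [  -0.1 -175.7    0.5]
```

View pics/w22.png

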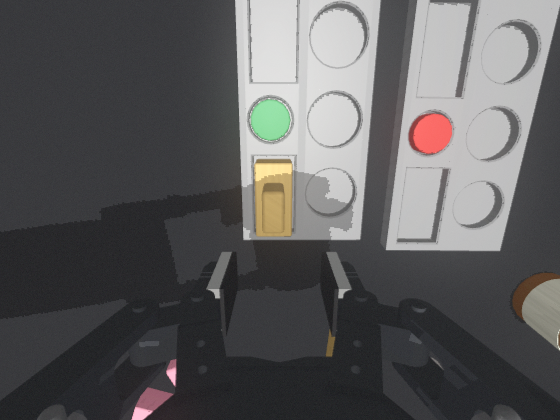

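The first bar is seated upright in its nest. On to bar B.

>>> apply_moves:
  targets:
    - {"offset": [33,0,12.8],"delta_rot": [0,0,0]}
    - {"offset": [33,0,12.8],"delta_rot": [0,0,0]}
    - {"offset": [33,0,12.8],"delta_rot": [0,0,0]}
    - {"offset": [33,0,12.8],"delta_rot": [0,0,0]}
    - {"offset": [33,0,12.8],"delta_rot": [0,0,0]}
    - {"offset": [32.6,2.4,12.9],"delta_rot": [0,4.3,0]}
    - {"offset": [0,0,0],"delta_rot": [0,0,0]}
    - {"offset": [0,0,0],"delta_rot": [0,0,0]}
  claw: 0.65

```text
clock: 34.9
tool_pos: [0.5437, -0.0257, 0.2249]
tcp_rot: [[0.103, -0.003, 0.995], [-0.995, 0.001, 0.103], [-0.001, -1.0, -0.003]]
wrist_force: [-0.0, -0.0, -0.4]
finger_gap: 0.055
```

```bash
python3 - <<'E'
from h import *
c=imaging.capture("wrist"); im=c["img"].copy()
for ce,a,m in barmask(c):
    p=ray(c,ce,.03); v,f=fit(c,BAR,m,[p[0],p[1],0]); print(ce,a,v,np.degrees(v[2]),f); outline(c,im,BAR,v)
cv2.imwrite("pics/w23.png",im)
plan([.5463,-.0247,.107],5.9)
E
```

```text
[502.9348  95.1652] 660 [ 0.7503  0.101  -0.9701] -55.581065764832566 0.14036034268523967
[554.1623  99.4007] 579 [0.7908 0.1043 0.0268] 1.535132593061758 0.7366885485047411
[283.4399 196.6229] 3044 [ 0.5472 -0.0246  0.1029] 5.895918950479784 0.9682061176092287
t 34.95 tcp [ 0.5434 -0.025   0.2251] jawang 5.998866513070096 joints [-0.0921  0.0827  1.9665  0.0005  1.0956 -0.197 ] gap 0.05533300083982859 F [-0.6025 -0.9067 -0.1698]
 offset total [  0.1 118.1   3.3] dist 118.10077290389415
 rot option [ 0.2  0.1 -0.1]
 rot option [  -0.1 -179.9   -0.3]
```

View pics/w23.png

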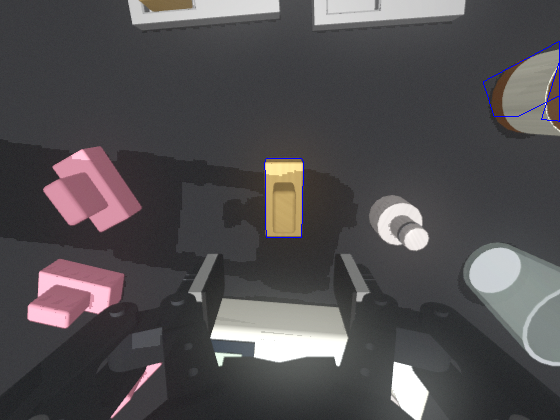

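>>> apply_moves:
  targets:
    - {"offset": [0,25,3.4],"delta_rot": [0,0,0]}
    - {"offset": [0,30,0],"delta_rot": [0,0,0]}
    - {"offset": [0,30,0],"delta_rot": [0,0,0]}
    - {"offset": [0,21,0],"delta_rot": [0,0,0]}
    - {"offset": [0,10,0],"delta_rot": [0,0,0]}
    - {"offset": [0,0,0],"delta_rot": [0,0,0]}
    - {"offset": [0,0,0],"delta_rot": [0,0,0]}

```text
clock: 35.65
tool_pos: [0.5482, -0.0243, 0.1113]
tcp_rot: [[0.106, 0.001, 0.994], [-0.994, -0.0, 0.106], [0.0, -1.0, 0.001]]
wrist_force: [0.5, -0.2, 0.3]
finger_gap: 0.0556
```

>>> apply_moves:
  targets:
    - {"offset": [0,0,0],"delta_rot": [0,0,0]}
    - {"offset": [0,0,0],"delta_rot": [0,0,0]}
    - {"offset": [0,0,0],"delta_rot": [0,0,0]}
    - {"offset": [0,0,0],"delta_rot": [0,0,0]}
    - {"offset": [0,0,0],"delta_rot": [0,0,0]}
    - {"offset": [0,0,0],"delta_rot": [0,0,0]}
  claw: 0
  newtons: 70

```text
clock: 36.25
tool_pos: [0.5485, -0.025, 0.1119]
tcp_rot: [[0.105, 0.001, 0.995], [-0.995, -0.0, 0.105], [0.0, -1.0, 0.001]]
wrist_force: [-2.2, -0.1, 5.7]
finger_gap: 0.0169
```

>>> apply_moves:
  targets:
    - {"offset": [0,-3,0],"delta_rot": [0,0,0]}
    - {"offset": [0,-15,0],"delta_rot": [0,0,0]}
    - {"offset": [0,-30,0],"delta_rot": [0,0,0]}
    - {"offset": [0,-35,0],"delta_rot": [0,0,0]}
    - {"offset": [0,-27,0],"delta_rot": [0,0,0]}
    - {"offset": [0,-10,0],"delta_rot": [0,0,0]}
    - {"offset": [0,0,0],"delta_rot": [0,0,0]}

```text
clock: 36.95
tool_pos: [0.5488, -0.025, 0.2325]
tcp_rot: [[0.105, 0.004, 0.995], [-0.995, -0.0, 0.105], [0.001, -1.0, 0.004]]
wrist_force: [-0.4, 0.3, -4.6]
finger_gap: 0.017
```

```bash
python3 - <<'E'
from h import *
plan([.4095,.2934,.227],10.28)
E
```

```text
t 36.95 tcp [ 0.5488 -0.025   0.2325] jawang 6.003426283348092 joints [-0.0908  0.082   1.9524  0.      1.1034 -0.1956] gap 0.017016496081607296 F [-0.367   0.3294 -4.6375]
 offset total [-331.2    4.9 -105.2] dist 347.543621681704
 rot option [-0.2 -4.3  0. ]
 rot option [ -0.1 175.7  -0.3]
```

>>> apply_moves:
  targets:
    - {"offset": [-20,0,-6],"delta_rot": [0,0,0]}
    - {"offset": [-38,0,-12],"delta_rot": [0,0,0]}
    - {"offset": [-38,0,-12],"delta_rot": [0,0,0]}
    - {"offset": [-38,0,-12],"delta_rot": [0,0,0]}
    - {"offset": [-38,0,-12],"delta_rot": [0,0,0]}
    - {"offset": [-38,0,-12],"delta_rot": [0,0,0]}
    - {"offset": [-38,0,-12],"delta_rot": [0,0,0]}
    - {"offset": [-38,0,-12],"delta_rot": [0,0,0]}
    - {"offset": [-30,0,-10],"delta_rot": [0,0,0]}
    - {"offset": [-15.2,0,-5.2],"delta_rot": [0,-4.3,0]}
    - {"offset": [0,0,0],"delta_rot": [0,0,0]}
    - {"offset": [0,0,0],"delta_rot": [0,0,0]}
    - {"offset": [0,0,0],"delta_rot": [0,0,0]}

```text
clock: 38.25
tool_pos: [0.4083, 0.2924, 0.2293]
tcp_rot: [[0.178, -0.002, 0.984], [-0.984, -0.002, 0.178], [0.001, -1.0, -0.002]]
wrist_force: [-0.6, -0.0, -5.5]
finger_gap: 0.0169
```

```bash
python3 - <<'E'
from h import *
plan([.4095,.2934,.142],10.28)
E
```

```text
t 38.25 tcp [0.4083 0.2924 0.2293] jawang 10.231153134957053 joints [ 0.5722 -0.002   2.0462 -0.0005  1.0998  0.3939] gap 0.01691071705277047 F [-0.5866 -0.0048 -5.5064]
 offset total [-0.8 87.3  1.6] dist 87.30740040542308
 rot option [ 0.1 -0.   0.1]
 rot option [ -0.1 180.    0.2]
```

>>> apply_moves:
  targets:
    - {"offset": [0,22,0],"delta_rot": [0,0,0]}
    - {"offset": [0,28,0],"delta_rot": [0,0,0]}
    - {"offset": [0,24,0],"delta_rot": [0,0,0]}
    - {"offset": [0,12,0],"delta_rot": [0,0,0]}
    - {"offset": [0,0,0],"delta_rot": [0,0,0]}
    - {"offset": [0,0,0],"delta_rot": [0,0,0]}

```text
clock: 38.85
tool_pos: [0.4092, 0.2933, 0.1451]
tcp_rot: [[0.178, 0.0, 0.984], [-0.984, 0.0, 0.178], [-0.0, -1.0, 0.001]]
wrist_force: [0.3, -0.0, -4.2]
finger_gap: 0.0166
```

```bash
python3 - <<'E'
from h import *
c=imaging.capture("wrist"); cv2.imwrite("pics/w25.png",cv2.resize(c["img"][80:360,150:420],None,fx=2.2,fy=2.2))
plan([.4095,.2934,.118],10.28)
E
```

```text
t 38.9 tcp [0.4097 0.2938 0.1458] jawang 10.264600639854661 joints [ 0.5727  0.0987  2.1146 -0.0001  0.9261  0.3936] gap 0.016793174795234105 F [ 0.2368 -0.4627 -4.8058]
 offset total [ 0.4 27.8 -0.3] dist 27.84102605648163
 rot option [-0.1 -0.  -0. ]
 rot option [  0.1 180.   -0.2]
```

View pics/w25.png

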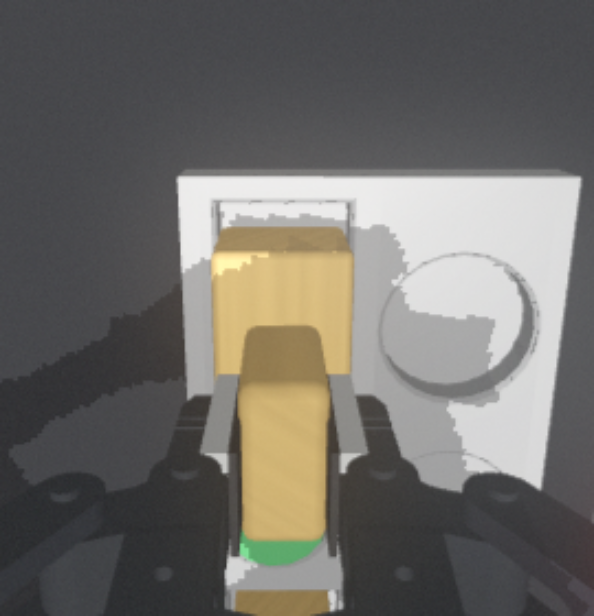

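>>> apply_moves:
  targets:
    - {"offset": [0.3,6,-0.5],"delta_rot": [0,0,0]}
    - {"offset": [0,6,0],"delta_rot": [0,0,0]}
    - {"offset": [0,5,0],"delta_rot": [0,0,0]}
    - {"offset": [0,4,0],"delta_rot": [0,0,0]}
    - {"offset": [0,0,0],"delta_rot": [0,0,0]}
    - {"offset": [0,0,0],"delta_rot": [0,0,0]}

```text
clock: 39.5
tool_pos: [0.408, 0.2931, 0.1234]
tcp_rot: [[0.179, -0.0, 0.984], [-0.984, -0.0, 0.179], [0.0, -1.0, -0.0]]
wrist_force: [-1.4, 0.3, -4.8]
finger_gap: 0.0167
```

>>> apply_moves:
  targets:
    - {"offset": [0,2,0],"delta_rot": [0,0,0]}
    - {"offset": [0,2,0],"delta_rot": [0,0,0]}
    - {"offset": [0,1.5,0],"delta_rot": [0,0,0]}
    - {"offset": [0,0,0],"delta_rot": [0,0,0]}
    - {"offset": [0,0,0],"delta_rot": [0,0,0]}

```text
clock: 40.0
tool_pos: [0.4081, 0.2931, 0.1181]
tcp_rot: [[0.179, -0.0, 0.984], [-0.984, -0.0, 0.179], [0.0, -1.0, -0.0]]
wrist_force: [0.4, -0.4, -5.2]
finger_gap: 0.0168
```

>>> apply_moves:
  targets:
    - {"offset": [0,1,0],"delta_rot": [0,0,0]}
    - {"offset": [0,0,0],"delta_rot": [0,0,0]}
    - {"offset": [0,0,0],"delta_rot": [0,0,0]}

```text
clock: 40.3
tool_pos: [0.4082, 0.2932, 0.1179]
tcp_rot: [[0.179, 0.0, 0.984], [-0.984, 0.0, 0.179], [-0.0, -1.0, 0.0]]
wrist_force: [-4.2, -2.7, 6.1]
finger_gap: 0.0171
```

>>> apply_moves:
  targets:
    - {"offset": [0,-0.7,0],"delta_rot": [0,0,0]}
    - {"offset": [0,0,0],"delta_rot": [0,0,0]}
    - {"offset": [0,0,0],"delta_rot": [0,0,0]}
    - {"offset": [0,0,0],"delta_rot": [0,0,0]}
    - {"offset": [0,0,0],"delta_rot": [0,0,0]}
    - {"offset": [0,-5,0],"delta_rot": [0,0,0]}
    - {"offset": [0,-15,0],"delta_rot": [0,0,0]}
    - {"offset": [0,-30,0],"delta_rot": [0,0,0]}
    - {"offset": [0,-35,0],"delta_rot": [0,0,0]}
    - {"offset": [0,-30,0],"delta_rot": [0,0,0]}
    - {"offset": [0,0,0],"delta_rot": [0,0,0]}
  claw: 0.5

```text
clock: 41.4
tool_pos: [0.4108, 0.2949, 0.2385]
tcp_rot: [[0.179, 0.009, 0.984], [-0.984, 0.006, 0.179], [-0.004, -1.0, 0.01]]
wrist_force: [0.3, -0.9, 0.1]
finger_gap: 0.0426
```

```bash
python3 - <<'E'
from h import *
c=imaging.capture("wrist"); cv2.imwrite("pics/w26.png",c["img"])
plan([.6556,-.036,.250],5)
E
```

```text
t 41.45 tcp [0.4097 0.2941 0.236 ] jawang 10.305946319481322 joints [ 0.5733 -0.0093  2.0402  0.      1.1043  0.3934] gap 0.042482750014778956 F [-1.0651 -0.4092 -0.2772]
 offset total [368.8 -13.8 183. ] dist 411.89298936621793
 rot option [-0.3  5.3 -0.2]
 rot option [  -0.2 -174.7    0.5]
```

View pics/w26.png

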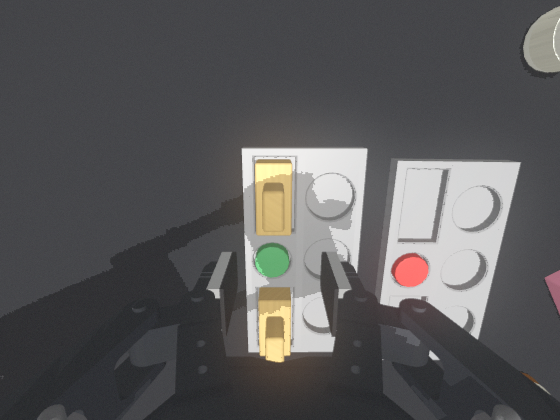

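>>> apply_moves:
  targets:
    - {"offset": [30,-1,15],"delta_rot": [0,0,0]}
    - {"offset": [40,-2,20],"delta_rot": [0,0,0]}
    - {"offset": [40,-2,20],"delta_rot": [0,0,0]}
    - {"offset": [40,-2,20],"delta_rot": [0,0,0]}
    - {"offset": [40,-2,20],"delta_rot": [0,0,0]}
    - {"offset": [40,-2,20],"delta_rot": [0,0,0]}
    - {"offset": [40,-1,20],"delta_rot": [0,0,0]}
    - {"offset": [40,-1,20],"delta_rot": [0,0,0]}
    - {"offset": [40,0,20],"delta_rot": [0,0,0]}
    - {"offset": [18.8,0,8],"delta_rot": [0,5.3,0]}
    - {"offset": [0,0,0],"delta_rot": [0,0,0]}
    - {"offset": [0,0,0],"delta_rot": [0,0,0]}
  claw: 0.65

```text
clock: 42.65
tool_pos: [0.6533, -0.0371, 0.2439]
tcp_rot: [[0.087, -0.003, 0.996], [-0.996, 0.001, 0.087], [-0.001, -1.0, -0.003]]
wrist_force: [-0.6, 0.5, -0.1]
finger_gap: 0.0556
```

```bash
python3 - <<'E'
from h import *
c=imaging.capture("wrist"); im=c["img"].copy()
e=px(c,[.6556,-.036,.03]); print(e)
g=c["img"].min(2); m=(g>70).astype(np.uint8); n,l,st,ce=cv2.connectedComponentsWithStats(m); i=l[int(e[1]),int(e[0])]; m=l==i; print(st[i])
p=ray(c,ce[i],.03); v,f=fit(c,RND,m,p[:2],False); print("round",v,f); outline(c,im,RND,v)
cv2.imwrite("pics/w27.png",im)
plan([v[0],v[1],.107],5)
E
```

```text
[281.914  195.2263]
[ 261  168   44   49 1633]
round [ 0.6558 -0.0354  0.    ] 0.9605025607015217
t 42.7 tcp [ 0.6531 -0.0364  0.2442] jawang 5.069246467022784 joints [-0.094   0.2676  1.7117  0.0005  1.1653 -0.1827] gap 0.055597473028758664 F [-0.1717  0.3971 -0.366 ]
 offset total [ -0.6 137.2   3.2] dist 137.26271813776748
 rot option [ 0.2  0.1 -0.1]
 rot option [  -0.1 -179.9   -0.3]
```

View pics/w27.png

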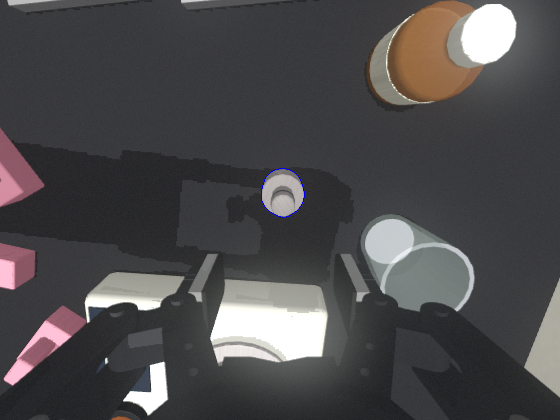

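>>> apply_moves:
  targets:
    - {"offset": [-0.6,30,3.2],"delta_rot": [0,0,0]}
    - {"offset": [0,35,0],"delta_rot": [0,0,0]}
    - {"offset": [0,35,0],"delta_rot": [0,0,0]}
    - {"offset": [0,22,0],"delta_rot": [0,0,0]}
    - {"offset": [0,12,0],"delta_rot": [0,0,0]}
    - {"offset": [0,0,0],"delta_rot": [0,0,0]}
    - {"offset": [0,0,0],"delta_rot": [0,0,0]}

```text
clock: 43.4
tool_pos: [0.6577, -0.0355, 0.1127]
tcp_rot: [[0.088, 0.001, 0.996], [-0.996, -0.0, 0.088], [0.0, -1.0, 0.001]]
wrist_force: [-0.2, 0.0, 1.1]
finger_gap: 0.0555
```

>>> apply_moves:
  targets:
    - {"offset": [0,0,0],"delta_rot": [0,0,0]}
    - {"offset": [0,0,0],"delta_rot": [0,0,0]}
    - {"offset": [0,0,0],"delta_rot": [0,0,0]}
    - {"offset": [0,0,0],"delta_rot": [0,0,0]}
    - {"offset": [0,0,0],"delta_rot": [0,0,0]}
    - {"offset": [0,0,0],"delta_rot": [0,0,0]}
  claw: 0
  newtons: 70

```text
clock: 44.0
tool_pos: [0.6579, -0.0363, 0.1135]
tcp_rot: [[0.087, 0.002, 0.996], [-0.996, -0.0, 0.087], [0.0, -1.0, 0.002]]
wrist_force: [-3.1, 0.3, 6.5]
finger_gap: 0.0192
```

>>> apply_moves:
  targets:
    - {"offset": [0,-3,0],"delta_rot": [0,0,0]}
    - {"offset": [0,-15,0],"delta_rot": [0,0,0]}
    - {"offset": [0,-30,0],"delta_rot": [0,0,0]}
    - {"offset": [0,-35,0],"delta_rot": [0,0,0]}
    - {"offset": [0,-30,0],"delta_rot": [0,0,0]}
    - {"offset": [0,-10,0],"delta_rot": [0,0,0]}
    - {"offset": [0,0,0],"delta_rot": [0,0,0]}

```text
clock: 44.7
tool_pos: [0.6584, -0.0362, 0.2372]
tcp_rot: [[0.087, 0.004, 0.996], [-0.996, -0.0, 0.087], [0.001, -1.0, 0.004]]
wrist_force: [-0.3, -0.6, -5.4]
finger_gap: 0.019
```

```bash
python3 - <<'E'
from h import *
c=imaging.capture("wrist"); cv2.imwrite("pics/w28.png",c["img"])
plan([.4762,.2343,.230],10.28)
E
```

```text
t 44.75 tcp [ 0.6572 -0.0361  0.2348] jawang 5.004301766491107 joints [-0.0928  0.2809  1.7132  0.      1.1471 -0.1801] gap 0.019110435604808466 F [ 0.0344  0.1169 -5.5266]
 offset total [-285.2    4.7 -156.7] dist 325.4426255548611
 rot option [-0.  -5.3  0. ]
 rot option [ -0.  174.7  -0. ]
```

View pics/w28.png

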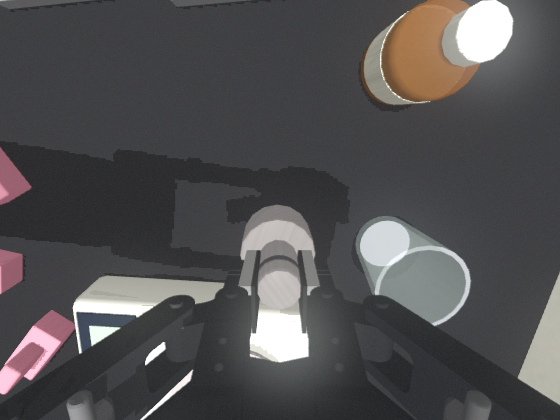

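>>> apply_moves:
  targets:
    - {"offset": [-20,0,-11],"delta_rot": [0,0,0]}
    - {"offset": [-36,0,-20],"delta_rot": [0,0,0]}
    - {"offset": [-36,0,-20],"delta_rot": [0,0,0]}
    - {"offset": [-36,0,-20],"delta_rot": [0,0,0]}
    - {"offset": [-36,0,-20],"delta_rot": [0,0,0]}
    - {"offset": [-36,0,-20],"delta_rot": [0,0,0]}
    - {"offset": [-36,0,-20],"delta_rot": [0,0,0]}
    - {"offset": [-36,0,-18],"delta_rot": [0,0,0]}
    - {"offset": [-13.2,0,-7.7],"delta_rot": [0,-5.3,0]}
    - {"offset": [0,0,0],"delta_rot": [0,0,0]}
    - {"offset": [0,0,0],"delta_rot": [0,0,0]}
    - {"offset": [0,0,0],"delta_rot": [0,0,0]}

```text
clock: 45.95
tool_pos: [0.4762, 0.2334, 0.2335]
tcp_rot: [[0.177, -0.002, 0.984], [-0.984, -0.001, 0.177], [0.001, -1.0, -0.002]]
wrist_force: [0.4, 0.4, -4.5]
finger_gap: 0.0185
```

```bash
python3 - <<'E'
from h import *
c=imaging.capture("wrist"); cv2.imwrite("pics/w29.png",c["img"])
plan([.4762,.2343,.145],10.28)
E
```

```text
t 46.0 tcp [0.4765 0.2334 0.2338] jawang 10.198555592395808 joints [ 0.4087  0.0478  1.9862 -0.0004  1.109   0.2308] gap 0.018674839514783066 F [ 0.3186  0.2736 -4.4437]
 offset total [-1.  88.8  0. ] dist 88.85225799322144
 rot option [ 0.1 -0.1  0. ]
 rot option [ -0.1 179.9   0.1]
```

View pics/w29.png

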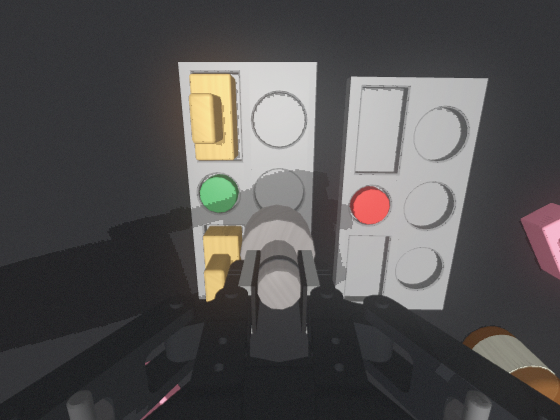

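>>> apply_moves:
  targets:
    - {"offset": [-0.5,22,0],"delta_rot": [0,0,0]}
    - {"offset": [0,28,0],"delta_rot": [0,0,0]}
    - {"offset": [0,24,0],"delta_rot": [0,0,0]}
    - {"offset": [0,14,0],"delta_rot": [0,0,0]}
    - {"offset": [0,0,0],"delta_rot": [0,0,0]}
    - {"offset": [0,0,0],"delta_rot": [0,0,0]}

```text
clock: 46.6
tool_pos: [0.4769, 0.2346, 0.1471]
tcp_rot: [[0.178, 0.0, 0.984], [-0.984, 0.0, 0.178], [-0.0, -1.0, 0.0]]
wrist_force: [0.1, -0.2, -4.5]
finger_gap: 0.0191
```

```bash
python3 - <<'E'
from h import *
c=imaging.capture("wrist"); cv2.imwrite("pics/w30.png",cv2.resize(c["img"][80:360,150:420],None,fx=2.2,fy=2.2))
plan([.4762,.2343,.1195],10.28)
E
```

```text
t 46.65 tcp [0.4774 0.2349 0.148 ] jawang 10.2654899357766 joints [ 0.4105  0.1463  2.0557 -0.      0.9374  0.2313] gap 0.0188785203613127 F [ 0.7924  0.5487 -4.1655]
 offset total [ 0.4 28.5 -1.4] dist 28.49969927010934
 rot option [-0.1 -0.  -0. ]
 rot option [  0.  180.   -0.2]
```

View pics/w30.png

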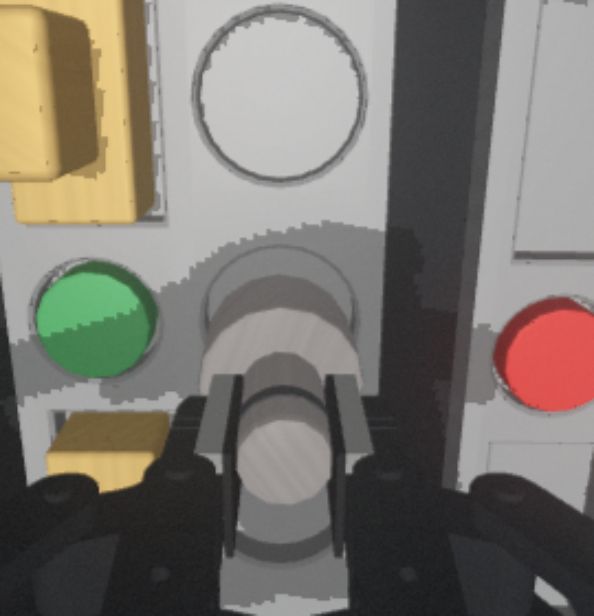

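>>> apply_moves:
  targets:
    - {"offset": [0.2,6,-1.2],"delta_rot": [0,0,0]}
    - {"offset": [0,6,0],"delta_rot": [0,0,0]}
    - {"offset": [0,5,0],"delta_rot": [0,0,0]}
    - {"offset": [0,3,0],"delta_rot": [0,0,0]}
    - {"offset": [0,0,0],"delta_rot": [0,0,0]}
    - {"offset": [0,0,0],"delta_rot": [0,0,0]}

```text
clock: 47.25
tool_pos: [0.475, 0.2344, 0.1267]
tcp_rot: [[0.179, -0.0, 0.984], [-0.984, -0.0, 0.179], [0.0, -1.0, -0.0]]
wrist_force: [-0.1, 0.7, -4.0]
finger_gap: 0.019
```

```bash
python3 - <<'E'
from h import *
c=imaging.capture("wrist"); cv2.imwrite("pics/w31.png",cv2.resize(c["img"][80:360,150:420],None,fx=2.2,fy=2.2))
plan([.4762,.2343,.1195],10.28)
E
```

```text
t 47.3 tcp [0.4752 0.2345 0.1269] jawang 10.310216927129208 joints [0.4114 0.1719 2.0725 0.     0.897  0.2314] gap 0.01881032147200197 F [ 0.5979 -1.2902 -4.7718]
 offset total [0.4 7.4 1. ] dist 7.437588906728621
 rot option [-0.  0. -0.]
 rot option [  -0. -180.    0.]
```

View pics/w31.png

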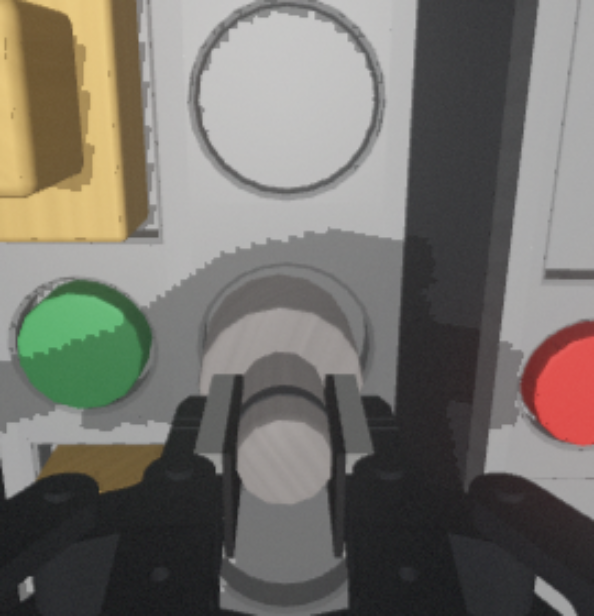

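>>> apply_moves:
  targets:
    - {"offset": [0.2,2,0.8],"delta_rot": [0,0,0]}
    - {"offset": [0,2,0],"delta_rot": [0,0,0]}
    - {"offset": [0,2,0],"delta_rot": [0,0,0]}
    - {"offset": [0,0,0],"delta_rot": [0,0,0]}
    - {"offset": [0,0,0],"delta_rot": [0,0,0]}

```text
clock: 47.8
tool_pos: [0.4758, 0.2343, 0.1206]
tcp_rot: [[0.179, -0.0, 0.984], [-0.984, -0.0, 0.179], [0.0, -1.0, -0.0]]
wrist_force: [0.4, -0.4, -3.6]
finger_gap: 0.0192
```

>>> apply_moves:
  targets:
    - {"offset": [0,1,0],"delta_rot": [0,0,0]}
    - {"offset": [0,0,0],"delta_rot": [0,0,0]}
    - {"offset": [0,0,0],"delta_rot": [0,0,0]}

```text
clock: 48.1
tool_pos: [0.4759, 0.2343, 0.1198]
tcp_rot: [[0.179, 0.0, 0.984], [-0.984, 0.0, 0.179], [-0.0, -1.0, 0.0]]
wrist_force: [0.2, 0.5, -5.3]
finger_gap: 0.0188
```

>>> apply_moves:
  targets:
    - {"offset": [0,1,0],"delta_rot": [0,0,0]}
    - {"offset": [0,0,0],"delta_rot": [0,0,0]}
    - {"offset": [0,0,0],"delta_rot": [0,0,0]}

```text
clock: 48.4
tool_pos: [0.476, 0.2344, 0.1196]
tcp_rot: [[0.179, 0.0, 0.984], [-0.984, 0.0, 0.179], [-0.0, -1.0, 0.0]]
wrist_force: [-3.4, -0.9, 5.8]
finger_gap: 0.019
```

Seated at the expected height. I'll release and rise, then move back so the overhead cameras have a clear view.

>>> apply_moves:
  targets:
    - {"offset": [0,-0.7,0],"delta_rot": [0,0,0]}
    - {"offset": [0,0,0],"delta_rot": [0,0,0]}
    - {"offset": [0,0,0],"delta_rot": [0,0,0]}
    - {"offset": [0,0,0],"delta_rot": [0,0,0]}
    - {"offset": [0,0,0],"delta_rot": [0,0,0]}
    - {"offset": [0,-5,0],"delta_rot": [0,0,0]}
    - {"offset": [0,-15,0],"delta_rot": [0,0,0]}
    - {"offset": [0,-30,0],"delta_rot": [0,0,0]}
    - {"offset": [0,-40,0],"delta_rot": [0,0,0]}
    - {"offset": [0,-40,0],"delta_rot": [0,0,0]}
    - {"offset": [0,-40,0],"delta_rot": [0,0,0]}
    - {"offset": [0,-30,0],"delta_rot": [0,0,0]}
    - {"offset": [0,0,0],"delta_rot": [0,0,0]}
  claw: 0.5

```text
clock: 49.7
tool_pos: [0.4784, 0.2355, 0.3273]
tcp_rot: [[0.179, 0.011, 0.984], [-0.984, 0.005, 0.179], [-0.003, -1.0, 0.012]]
wrist_force: [1.1, -0.6, -0.0]
finger_gap: 0.0431
```

```bash
python3 - <<'E'
from h import *
c=imaging.capture("wrist"); cv2.imwrite("pics/w32.png",c["img"])
c=imaging.capture("scene"); cv2.imwrite("pics/s32.png",cv2.resize(c["img"][150:350,60:460],None,fx=2,fy=2,interpolation=cv2.INTER_CUBIC))
plan([.30,-.40,.34],None)
E
```

```text
t 49.8 tcp [0.4763 0.2345 0.3216] jawang 10.309494982586473 joints [ 0.4106 -0.0229  1.8905  0.      1.2703  0.2307] gap 0.04272554112101424 F [-0.7625  0.2121 -0.3141]
 offset total [ 592.7  -19.9 -286.9] dist 658.8311830269846
```

View pics/w32.png

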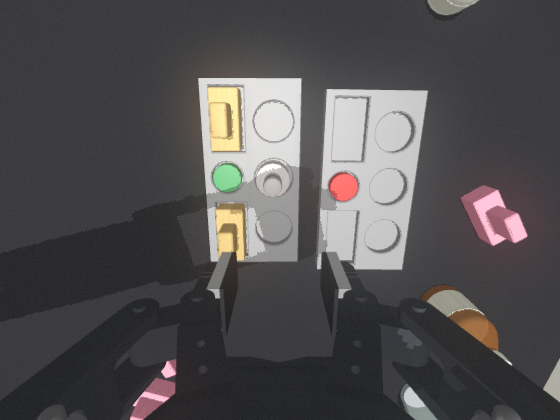

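View pics/s32.png

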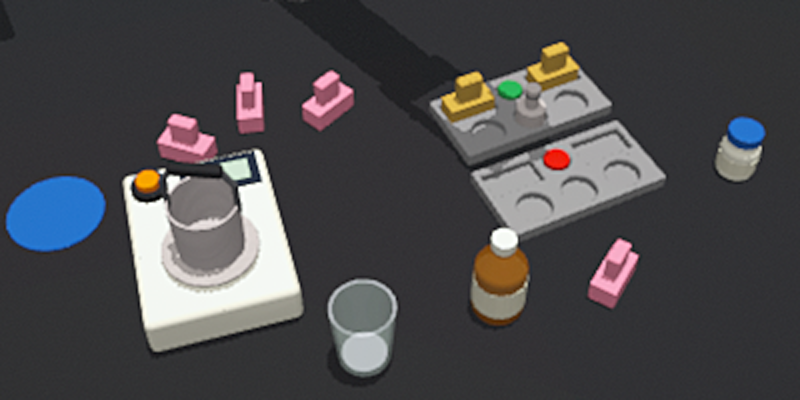

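>>> apply_moves:
  targets:
    - {"offset": [40,0,0],"delta_rot": [0,0,0]}
    - {"offset": [45,0,0],"delta_rot": [0,0,0]}
    - {"offset": [45,0,0],"delta_rot": [0,0,0]}
    - {"offset": [45,0,0],"delta_rot": [0,0,0]}
    - {"offset": [45,0,0],"delta_rot": [0,0,0]}
    - {"offset": [30,0,0],"delta_rot": [0,0,0]}
    - {"offset": [0,0,0],"delta_rot": [0,0,0]}
    - {"offset": [0,0,0],"delta_rot": [0,0,0]}

```text
clock: 50.6
tool_pos: [0.5198, -0.0121, 0.3178]
tcp_rot: [[0.177, -0.003, 0.984], [-0.984, 0.001, 0.177], [-0.001, -1.0, -0.003]]
wrist_force: [-0.8, 0.1, -0.3]
finger_gap: 0.0427
```

```bash
python3 - <<'E'
from h import *
c=imaging.capture("top"); cv2.imwrite("pics/t33.png",cv2.resize(c["img"][60:330],None,fx=1.4,fy=1.4,interpolation=cv2.INTER_CUBIC))
c=imaging.capture("scene"); cv2.imwrite("pics/s33.png",c["img"])
E
```

```text
(no output)
```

View pics/t33.png

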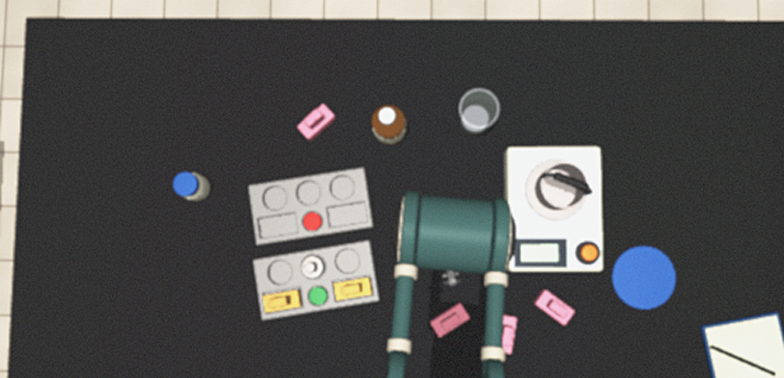

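View pics/s33.png

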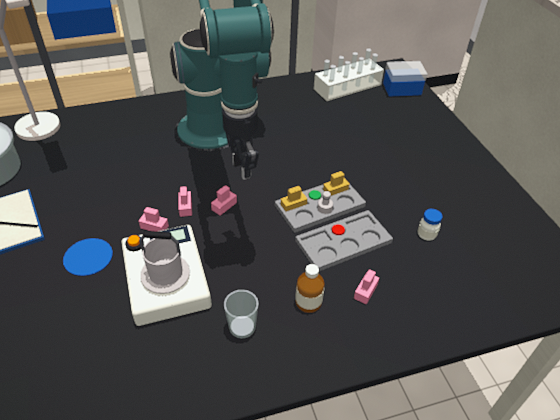

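Both views show three weights seated upright in the green-disc tray and the can upright on the pan. The other tray is empty, the bystanders are where they were, and no weights are left on the bench. Handing in.

```bash
python3 -c "
from plant import job
print(job.hand_in())"
```

```text
the job is handed in; nothing more can be done
None
```

I finished the job and handed it in after about 51 s of robot time; the hand-in gives no verdict.

- **Balance:** I lifted the can by its handle and stood it on the middle of the mat. I then pressed the zero button down to its stop (about 6 mm of travel, then a stiff rise to about 19 N). The can went back upright on the pan, within 1–2 mm of the middle.
- **Weights:** Three were on the bench: two brass bars and one round weight. All are in the green-disc tray (the nearer one), each in a nest of its own shape. Each touched down at the height expected for the nest floor.
- **Left alone:** the four pink look-alike bars, the red-disc tray, both discs, the bottle, the beaker and the jar.

**Last checks:** the final top, scene and wrist pictures show everything upright and in place, with no weight left on the bench. The arm was clear of everything and the wrist force was near zero.

**Disagreements:**
- One bar had been knocked about 4 cm aside during the run, so I measured it again before picking it up.
- The scene and top cameras differed by about 4–5 mm in x. I relied mainly on the wrist camera, which agreed better with the top view.

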